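Make up two cupboard fitting kits on the joinery bench

ROBOT

A 6-joint arm with a two-finger parallel gripper is mounted at the origin on the work surface. World frame = base frame: x ahead of the robot, y to its left, z up, the work surface at z = 0. Lengths are in m, angles in rad, forces in N, time in s.
With the tool pointing down it reaches from about 0.425 to 0.95 m from the base axis. Payload 3.5 kg.
Tool frame: the origin (TCP) lies at the very end of the fingers, on their centre line; the grasp point (between the pads) lies 19 mm behind it (ctrl.grip_point_offset is the distance from the TCP to the grasp point, in m); z points along the fingers, y is the line along which they close (so a half turn about z gives the same grasp; the last joint's range is limited). The gripper opens to 85 mm and grips with 20 to 120 N. Pads are 22 mm wide; open, the fingers measure 114 mm over their backs; the gripper's body (76 mm by 85 mm) begins 54 mm behind the grasp point. The pads swing forward as they close: fully open they stand 13 mm farther back than shut.
Start: joints at [-1.289, 0.286, 1.577, -0, 1.279, -0.15], TCP at [0.283, -0.613, 0.231] pointing down, gripper open.
Joint ranges: [-2.77, 2.77], [-0.9, 2.22], [0.21, 2.48], [-1.53, 4.67], [0.24, 2.81], [-2.84, 2.84]. Speed limits (rad/s): [2.79, 2.79, 3.14, 3.14, 3.14, 3.14].

INTERFACE

Orientations are given as a unit quaternion [x, y, z, w].
In Python, from plant import telemetry, vision, ctrl gives the robot as it stands.
- The arm moves only by the tool arm_command, never from a script. Its argument "series" is one flat list of numbers, 7 for each row, row after row: the shift along the tool's x, y, z in cm, then the turn, a rotation vector about the tool's x, y, z in degrees, then the closure, from 0 (fully open) to 1 (shut). A call has 1 to 10 rows; each row is the pose to reach, as a shift and turn from the pose commanded when the call began, along the tool's axes at that moment; what a row does not reach only later rows make up. A row lasts 1/12 s, in which the tool goes at most 41.7 mm and 7.16 degrees, less where a joint would pass 70% of its speed; a pose out of reach is approached as far as the arm can. A call with a gripper value outside its range is refused whole. The fingers move at their own pace and stop on an object; "force" is the grip in N (left out, the last holds). Time passes only in rows, so rows that repeat a pose let the fingers close. It gives the time, the measured TCP pose, the force, the opening and the grip force at its end, in the units of the state.
- telemetry.get_state(): the state, without advancing time (a new reading comes with each control period).
- vision.read_camera(name): name is "scene" or "top" or "wrist"; returns a dict with "color" (384x512x3 uint8, blue, green, red), "K" (3x3 intrinsics, pixels), "D" ([k1, k2, p1, p2, k3] as OpenCV has them; the pictures are not rectified), "rvec" (rotation vector, rad) and "tvec" (3), from world to camera coordinates, as OpenCV has them; the wrist camera has in their place "T_tool_cam" (4x4, takes a point from camera to tool coordinates, whose origin is the TCP and whose axes are the flange's). Camera axes: x right, y down, z forward; pixel columns grow to the right and rows downward; lengths in m; the calibration is good to about 2 mm. A picture is of the moment at which its call begins: read the wrist's pose just before it. There is no depth.
- ctrl.sign_off(): hands the job in; it is judged then, once.
The state is a dict: "time": time; "qpos": joint angles; "dq": joint speeds; "joint_efforts": joint torques, N m; "eef_pos": TCP position; "tcp_rot": TCP orientation; "contact_force": force on the tool from outside, world axes, zero at the start; "wrist_torque": the same for the moment, N m; "opening": opening from 0.0 (shut) to 1.0 (fully open); "finger_force": force on a finger pad.
Only numpy, scipy, OpenCV 4.12 (cv2) and the standard library are available. Lean on these libraries where they do the work, as an engineer would, in place of code of your own. Each camera call takes 0.05 s, during which the arm holds its last target. There are 200 camera calls.

TASK

Make up the two fitting kits. First set the dark wooden block flat on the blue board and slide it fully home into the corner, long side against the far fence and its end against the side fence, before anything else goes on either board; then stand the castor (wheel up) on the blue board's square mark and the brass knob on its round mark, and put the black foot on the orange board's round mark and the cardboard screw box squarely on its rectangle. Everything ends centred on its mark, upright and let go, the block still home, and the glue bottle left where it stands.

Things in the scene. Friction and masses are not known exactly. Their poses are not given: they have to be found in the camera images.
- blue_board: Fixed blue kit board 130 (x) x 190 (y) mm, bed 8 mm above the bench; origin: centre of underside, z up. Aluminium fences 14 mm above the bed, 10 mm wide: far fence along the +x edge (inner face x 55), side fence along +y (inner face y 85); other edges open. White marks: 52 mm square at x -32, y -45 (castor), 46 mm disc at x -32, y 45 (knob). Yaw varies by 0.15 rad.
- orange_board: Fixed orange kit board, same size, bed height, origin, fences and range of yaw as the blue one. White marks: 56 mm disc at x -5, y 45 mm (foot); rectangle 46 (x) x 64 (y) mm at x -5, y -42 mm (screw box, its x along the board's x, either way round).
- block: Loose dark hardwood block 40 (x) x 64 (y) x 50 (z) mm, 0.11 kg, standing with z up; origin: centre of underside. Grip across the 40 mm, above the fences. When home in the corner of the blue board's fences its centre is at board x 35, y 53 mm, block x along board x, either way round.
- castor: Loose furniture castor standing on its plate, wheel up, 0.14 kg: square steel plate 46 x 46 x 4 mm; steel fork, two cheeks 27 mm over the outsides (along y), 30 mm wide in x, z 12 to 54 mm; red wheel 44 mm dia., 19 thick, axle along y, top z 70 mm, does not turn. Origin: centre of the plate's underside. Grip across the cheeks (along y) near z 40 mm.
- knob: Loose brass cupboard knob, round, upright, 34 mm tall, 0.09 kg: rosette 36 mm dia. below, waist, head 32 mm dia. from z 19 to 29 mm. Origin: centre of underside.
- foot: Loose black plastic cupboard foot, round, upright, 0.07 kg: base disc 48 mm dia. x 12 mm, stem 30 mm dia. up to z 55 mm. Origin: centre of underside.
- screw_box: Loose full closed cardboard box of screws, green label on top, 38 (x) x 56 (y) x 42 (z) mm, 0.18 kg; origin: centre of underside. Grip across the 38 mm.
- glue: Small white glue bottle with green label, 48 mm dia., 95 mm tall, loose, standing among the stock; in no kit. Origin: centre of underside.

How it is judged:
By the outcome, as a careful person would: the job done as asked, in the order asked, and still so for the second after the job is handed in, with the robot touching nothing.
It also fails if it takes over 128 s, if anything falls off the work surface, if the arm or the gripper's body presses on something with over 40 N, if the wrist force passes 120 N, or if a joint passes its speed limit or range.

## Working session

There is one attempt and no reset: what is moved stays moved. The work goes in short steps, Python scripts to look and compute and a tool call to move; the robot and the scene stay as the last step left them, time stands still between calls to the robot, and variables do not carry over. Pictures are saved under pics/ and viewed, at most 14 in all, crops included, and the job is handed in when it is done.

Besides the shell and the picture viewer there is one more tool, called after "Request:" by a JSON object that holds its "fn" and its "kwargs". arm_command: Moves the arm, as the interface text tells. Its arguments: {"type":"object","properties":{"series":{"type":"array","items":{"type":"number"}},"force":{"type":"number"}},"required":["series"]}

```bash
ls; mkdir -p pics; python3 - <<'E'
from plant import telemetry, vision, ctrl
import cv2,pickle
s=telemetry.get_state(); print({k:s[k] for k in('time','eef_pos','tcp_rot','opening')}, ctrl.grip_point_offset)
for n in('scene','top','wrist'):
    c=vision.read_camera(n); pickle.dump(c,open(f'{n}0.pkl','wb')); cv2.imwrite(f'pics/{n}0.png',c['color'])
    print(n,c['K'].tolist() if hasattr(c['K'],'tolist') else c['K'],c.get('tvec'),c.get('T_tool_cam'))
E
```

```text
pics
{'time': 0.0, 'eef_pos': array([ 0.28231904, -0.61241198,  0.22995128]), 'tcp_rot': array([ 9.76785172e-01,  2.14218021e-01, -8.02325137e-05, -1.16634386e-03]), 'opening': 0.9969299592205864} 0.0187
scene [[440.6586280909763, 0.0, 259.61142322643815], [0.0, 440.6586280909763, 187.2954804829985], [0.0, 0.0, 1.0]] [-0.40899467 -0.29029354  1.19569697] None
top [[388.29041319466654, 0.0, 253.37126890015807], [0.0, 388.29041319466654, 187.98335784714158], [0.0, 0.0, 1.0]] [-0.031047    0.55496747  0.77407504] None
wrist [[309.6998722230643, 0.0, 259.99935036850746], [0.0, 309.6998722230643, 189.75801426492262], [0.0, 0.0, 1.0]] None [[-2.60732437e-04 -9.46755401e-01 -3.21953635e-01  8.24845664e-02]
 [ 9.99999832e-01 -8.01459561e-05 -5.74162726e-04  1.99885326e-04]
 [ 5.17788380e-04 -3.21953730e-01  9.46755263e-01 -1.43112518e-01]
 [ 0.00000000e+00  0.00000000e+00  0.00000000e+00  1.00000000e+00]]
```

View pics/top0.png

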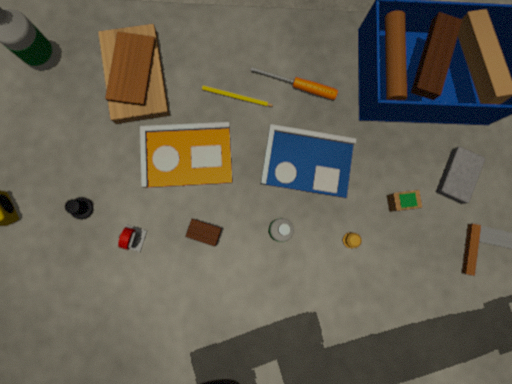

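View pics/scene0.png

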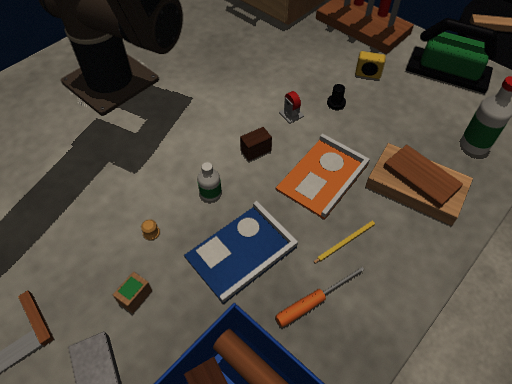

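The top view shows foot (78,207), castor (130,238), block (204,232), glue (281,230), knob (352,240), box (406,200), with the orange board at about (186,155) and the blue at (309,161). The scene view agrees with this layout.

```bash
cat > h.py <<'E'
import numpy as np,cv2,pickle
from scipy.spatial.transform import Rotation as R
def extr(c,s=None):
    """camera->world R,t"""
    if 'rvec' in c:
        r=R.from_rotvec(np.ravel(c['rvec'])).as_matrix().T; return r,-r@np.ravel(c['tvec'])
    T=np.eye(4);T[:3,:3]=R.from_quat(s['tcp_rot']).as_matrix();T[:3,3]=s['eef_pos'];T=T@np.array(c['T_tool_cam']);return T[:3,:3],T[:3,3]
def ray(c,uv,z,s=None):
    r,t=extr(c,s)
    p=cv2.undistortPoints(np.array(uv,float).reshape(-1,1,2),np.array(c['K']),np.array(c['D'])).reshape(-1,2)
    d=np.c_[p,np.ones(len(p))]@r.T
    return t+d*((z-t[2])/d[:,2])[:,None]
def proj(c,P,s=None):
    r,t=extr(c,s); Ri=r.T
    return cv2.projectPoints(np.array(P,float).reshape(-1,1,3),R.from_matrix(Ri).as_rotvec(),-Ri@t,np.array(c['K']),np.array(c['D']))[0].reshape(-1,2)
def blobs(m,amin=30):
    n,l,st,ce=cv2.connectedComponentsWithStats(m.astype(np.uint8))
    return [(int(st[i][4]),ce[i].round(1).tolist(),(l==i)) for i in range(1,n) if st[i][4]>=amin]
def wrap(a): return (a+np.pi/2)%np.pi-np.pi/2
def delta(s,pos,yaw=None):
    """shift cm and z-turn deg in tool axes; yaw = world angle of finger closing line (mod pi)"""
    r=R.from_quat(s['tcp_rot']);M=r.as_matrix()
    d=M.T@(np.array(pos)-s['eef_pos'])*100
    cy=np.arctan2(M[1,1],M[0,1]); tilt=M.T@np.cross(M[:,2],[0,0,-1])
    out=[*d.round(2)]
    if yaw is not None:
        out.append(float(np.degrees(-wrap(yaw-cy)).round(1)))
    return [float(x) for x in out],'tilt deg',np.degrees(tilt[:2]).round(2).tolist(),'q6',round(float(s['qpos'][5]),2)
E
python3 - <<'E'
from h import *
c=pickle.load(open('top0.pkl','rb')); im=c['color']; hsv=cv2.cvtColor(im,cv2.COLOR_BGR2HSV)
print('cam',extr(c)[1])
white=(hsv[...,1]<60)&(hsv[...,2]>150)
white[:130]=0;white[205:]=0
for a,ce,_ in blobs(white): print('white',a,ce,ray(c,ce,.008)[0].round(4))
for n,sl in dict(foot=(60,190,100,225),castor=(112,220,152,256),block=(180,212,228,250),glue=(265,212,300,248),knob=(338,228,366,252),box=(382,184,428,216)).items():
    x0,y0,x1,y1=sl; print(n,ray(c,[[(x0+x1)/2,(y0+y1)/2]],0)[0].round(3))
ims=np.vstack([np.hstack([cv2.resize(im[y0:y0+44,x0:x0+50],(250,220),interpolation=cv2.INTER_CUBIC) for x0,y0 in r]) for r in([(55,185),(105,215),(180,210)],[(256,208),(327,218),(380,178)])])
cv2.imwrite('pics/crops.png',np.clip(ims*1.6,0,255))
E
```

```text
cam [0.45175898 0.01764646 0.83889654]
white 235 [142.8, 158.0] [0.6171 0.2227 0.008 ]
white 204 [267.2, 156.2] [ 0.6302 -0.0456  0.008 ]
white 209 [321.8, 134.8] [ 0.6826 -0.1658  0.008 ]
white 503 [165.4, 158.2] [0.6183 0.1745 0.008 ]
white 587 [206.0, 156.1] [0.6259 0.0875 0.008 ]
white 303 [285.3, 172.2] [ 0.596  -0.0858  0.008 ]
white 499 [326.0, 179.0] [ 0.5838 -0.1753  0.008 ]
foot [0.507 0.35  0.   ]
castor [0.446 0.237 0.   ]
block [0.464 0.086 0.   ]
glue [ 0.471 -0.083  0.   ]
knob [ 0.453 -0.234  0.   ]
box [ 0.544 -0.353  0.   ][ WARN:0@0.651] global loadsave.cpp:1063 imwrite_ Unsupported depth image for selected encoder is fallbacked to CV_8U.
```

View pics/crops.png

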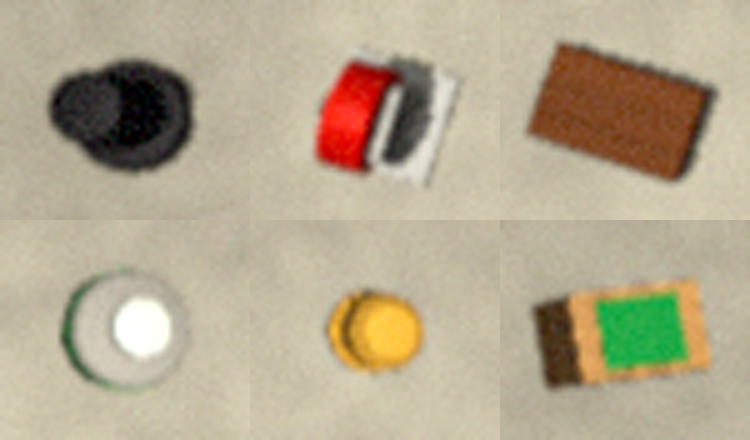

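The crops show the block and box tops as clean rectangles. The castor wheel's long side runs roughly along world x, so its axle is near world y. Mark spacings come out at 90.3 and 87.3 mm against the true 90 and 87.

```bash
python3 - <<'E'
from h import *
from plant import telemetry
c=pickle.load(open('top0.pkl','rb')); im=c['color']; hsv=cv2.cvtColor(im,cv2.COLOR_BGR2HSV)
def rect(m,z):
    a,ce,b=max(blobs(m),key=lambda t:t[0]); k=max(cv2.findContours(b.astype(np.uint8),0,1)[0],key=len).reshape(-1,2)
    P=ray(c,k,z)[:,:2]; return cv2.minAreaRect((P*1e3).astype(np.float32))
def win(x0,y0,x1,y1):
    w=np.zeros(im.shape[:2],bool); w[y0:y1,x0:x1]=1; return w
H,S,V=cv2.split(hsv)
print('block',rect(win(180,212,228,250)&(S>110)&(V>60),.05))
print('box',rect(win(382,184,428,216)&(S>80)&(V>90),.042))
print('red',rect(win(112,220,152,256)&(S>150)&((H<10)|(H>170)),.06))
print('knobhead',rect(win(330,225,370,256)&(S>130)&(V>130),.024))
s=telemetry.get_state()
yb=-.1355
for p in([.55,-.16,.23],):print(delta(s,p,yb))
E
```

```text
block ((461.9980773925781, 84.06004333496094), (61.72624969482422, 38.41220474243164), 73.49556732177734)
box ((539.7208862304688, -340.34228515625), (38.99955749511719, 56.07272720336914), 8.56021785736084)
red ((447.1703186035156, 234.77508544921875), (22.438138961791992, 40.761051177978516), 72.26627349853516)
knobhead ((452.1566162109375, -231.10833740234375), (25.016599655151367, 25.77742576599121), 45.99467086791992)
([43.24, -29.9, 0.09, -57.5], 'tilt deg', [-0.11, -0.02], 'q6', -0.15)
```

Request:
{"fn": "arm_command", "kwargs": {"series": [24.7, -24, 0, 0, 0, -57.5, 0.2, 24.7, -24, 0, 0, 0, -57.5, 0.2, 24.7, -24, 0, 0, 0, -57.5, 0.2, 24.7, -24, 0, 0, 0, -57.5, 0.2, 24.7, -24, 0, 0, 0, -57.5, 0.2, 24.7, -24, 0, 0, 0, -57.5, 0.2, 24.7, -24, 0, 0, 0, -57.5, 0.2, 24.7, -24, 0, 0, 0, -57.5, 0.2, 24.7, -24, 0, 0, 0, -57.5, 0.2, 24.7, -24, 0, 0, 0, -57.5, 0.2], "force": 35}}

```text
time: 0.98
eef_pos: [0.4071, -0.289, 0.2311]
tcp_rot: [0.752, 0.659, 0.0, -0.0]
contact_force: [0.6, 0.4, -0.0]
opening: 0.801
finger_force: 0.0
```

```bash
python3 - <<'E'
from h import *
from plant import telemetry
print(delta(telemetry.get_state(),[.53,.03,.23],-.1355))
E
```

```text
([33.24, 7.98, 0.13, 0.2], 'tilt deg', [-0.0, -0.02], 'q6', -0.69)
```

Request:
{"fn": "arm_command", "kwargs": {"series": [33.2, 8, 0, 0, 0, 0, 0.2, 33.2, 8, 0, 0, 0, 0, 0.2, 33.2, 8, 0, 0, 0, 0, 0.2, 33.2, 8, 0, 0, 0, 0, 0.2, 33.2, 8, 0, 0, 0, 0, 0.2, 33.2, 8, 0, 0, 0, 0, 0.2, 33.2, 8, 0, 0, 0, 0, 0.2, 33.2, 8, 0, 0, 0, 0, 0.2, 33.2, 8, 0, 0, 0, 0, 0.2, 33.2, 8, 0, 0, 0, 0, 0.2]}}

```text
time: 1.82
eef_pos: [0.5315, 0.0274, 0.231]
tcp_rot: [0.753, 0.658, -0.0, 0.0]
contact_force: [0.0, 0.1, -0.9]
opening: 0.804
finger_force: 0.0
```

```bash
cat > snap.py <<'E'
import sys,pickle,cv2
from plant import telemetry,vision
n=sys.argv[1]
s=telemetry.get_state();c=vision.read_camera('wrist');pickle.dump((s,c),open(n+'.pkl','wb'));cv2.imwrite(f'pics/{n}.png',c['color'])
E
python3 snap.py w1; python3 - <<'E'
from h import *
s,c=pickle.load(open('w1.pkl','rb')); print(s['eef_pos'],s['dq'].round(3))
hsv=cv2.cvtColor(c['color'],cv2.COLOR_BGR2HSV)
for a,ce,_ in blobs((hsv[...,1]<60)&(hsv[...,2]>140),100): print(a,ce,ray(c,ce,.008,s)[0].round(4))
E
```

```text
[0.53146106 0.02740101 0.23101229] [-0.06  -0.021  0.026 -0.024  0.006 -0.03 ]
36013 [131.2, 68.0] [0.4014 0.1482 0.008 ]
1818 [321.3, 18.1] [0.6163 0.1695 0.008 ]
37952 [437.4, 149.5] [0.747  0.0086 0.008 ]
2291 [334.1, 94.7] [0.6244 0.0881 0.008 ]
207 [240.0, 154.7] [0.5075 0.0333 0.008 ]
543 [241.6, 194.8] [ 0.5016 -0.0176  0.008 ]
29186 [152.5, 280.6] [ 0.3575 -0.1277  0.008 ]
864 [319.2, 234.3] [ 0.5944 -0.0858  0.008 ]
1039 [313.6, 291.7] [ 0.5804 -0.1756  0.008 ]
854 [123.6, 371.1] [ 0.2633 -0.294   0.008 ]
599 [392.1, 369.9] [ 0.6968 -0.3488  0.008 ]
```

View pics/w1.png

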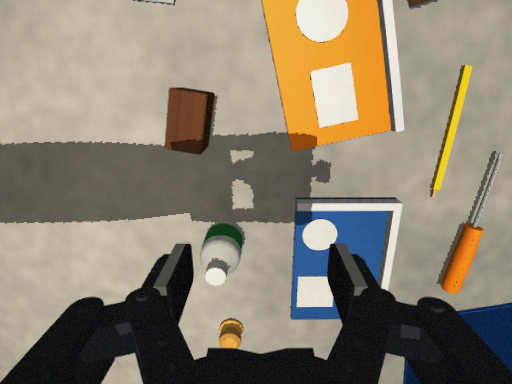

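The wrist view shows the block at (189,120), both boards with their fences, and marks within 1.5 mm of the top-view values. Next I hover over the block.

```bash
python3 - <<'E'
from h import *
from plant import telemetry
print(delta(telemetry.get_state(),[.462,.08,.12],-.288))
E
```

```text
([4.44, -7.55, 11.09, 8.8], 'tilt deg', [-0.04, 0.06], 'q6', -0.01)
```

Request:
{"fn": "arm_command", "kwargs": {"series": [4.4, -7.5, 11, 0, 0, 8.8, 0.1, 4.4, -7.5, 11, 0, 0, 8.8, 0.1, 4.4, -7.5, 11, 0, 0, 8.8, 0.1, 4.4, -7.5, 11, 0, 0, 8.8, 0.1, 4.4, -7.5, 11, 0, 0, 8.8, 0.1, 4.4, -7.5, 11, 0, 0, 8.8, 0.1]}}

```text
time: 2.37
eef_pos: [0.4631, 0.0788, 0.1221]
tcp_rot: [0.802, 0.597, 0.0, 0.001]
contact_force: [0.7, -0.3, 0.3]
opening: 0.901
finger_force: 0.0
```

```bash
python3 snap.py w2; python3 - <<'E'
from h import *
s,c=pickle.load(open('w2.pkl','rb')); print(s['eef_pos'])
hsv=cv2.cvtColor(c['color'],cv2.COLOR_BGR2HSV)
m=(hsv[...,1]>110)&(hsv[...,2]>60)
for a,ce,b in blobs(m,800):
    k=max(cv2.findContours(b.astype(np.uint8),0,1)[0],key=len).reshape(-1,2)
    r=cv2.minAreaRect((ray(c,k,.05,s)[:,:2]*1e3).astype(np.float32)); print(a,ce,r)
E
```

```text
[0.46310539 0.078779   0.12207319]
20114 [426.6, 90.3] ((598.952880859375, 126.97710418701172), (102.63191986083984, 145.3199462890625), 4.88655948638916)
3933 [474.5, 292.8] ((596.7471923828125, -69.99995422363281), (97.44225311279297, 109.58270263671875), 77.08425903320312)
```

View pics/w2.png

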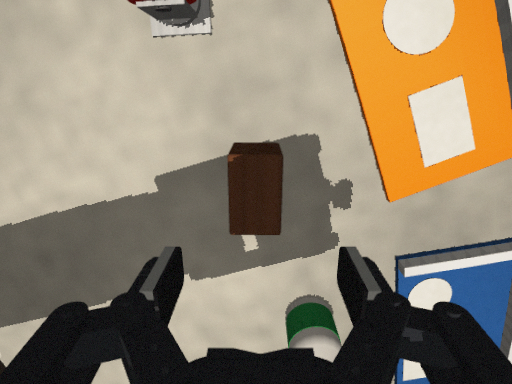

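The block's top face runs from about (229,155) to (281,235), squarely between the fingers but in the arm's shadow, so the threshold needs lowering.

```bash
python3 - <<'E'
from h import *
from plant import telemetry
s,c=pickle.load(open('w2.pkl','rb'))
im=c['color'];hsv=cv2.cvtColor(im,cv2.COLOR_BGR2HSV)
print(hsv[195,255],hsv[148,255],hsv[195,200], hsv[140:165,255,2])
m=np.zeros(im.shape[:2],bool); m[135:245,215:300]=1; m&=(hsv[...,1]>100)
m[:155]=0
a,ce,b=max(blobs(m),key=lambda t:t[0]); k=max(cv2.findContours(b.astype(np.uint8),0,1)[0],key=len).reshape(-1,2)
r=cv2.minAreaRect((ray(c,k,.05,s)[:,:2]*1e3).astype(np.float32)); print(a,ce,r)
s=telemetry.get_state()
w=np.radians(r[2]); w+=0 if r[1][0]<r[1][1] else np.pi/2
print(delta(s,[r[0][0]/1e3,r[0][1]/1e3,.016],w))
E
```

```text
[  9 148  55] [ 10 154  43] [ 23  31 106] [184 182 127  58  41  46  44  41  43  35  41  41  44  42  47  53  53  57
  55  56  54  60  52  56  52]
4203 [254.8, 193.7] ((460.5458984375, 84.04867553710938), (62.168453216552734, 39.118343353271484), 73.19358825683594)
([0.39, -0.59, 10.75, 0.2], 'tilt deg', [0.25, -0.03], 'q6', 0.24)
```

Request:
{"fn": "arm_command", "kwargs": {"series": [0.4, -0.6, 5, 0, 0, 0.2, 0.1, 0.4, -0.6, 9, 0, 0, 0.2, 0.1, 0.4, -0.6, 10.6, 0, 0, 0.2, 0.1, 0.4, -0.6, 10.6, 0, 0, 0.2, 0.1, 0.4, -0.6, 10.6, 0, 0, 0.2, 0.8, 0.4, -0.6, 10.6, 0, 0, 0.2, 0.8, 0.4, -0.6, 10.6, 0, 0, 0.2, 0.8, 0.4, -0.6, 10.6, 0, 0, 0.2, 0.8, 0.4, -0.6, 10.6, 0, 0, 0.2, 0.8, 0.4, -0.6, 10.6, 0, 0, 0.2, 0.8], "force": 40}}

```text
time: 3.25
eef_pos: [0.461, 0.0854, 0.0186]
tcp_rot: [0.803, 0.597, 0.003, 0.003]
contact_force: [0.9, -1.2, 5.5]
opening: 0.466
finger_force: 41.2
```

```bash
python3 - <<'E'
from h import *
from plant import telemetry
s=telemetry.get_state(); print(s['opening'],s['finger_force'],s['contact_force'])
print(delta(s,[.60,-.08,.15],-.1355))
E
```

```text
0.4658780816388573 41.240442395210266 [ 0.85016849 -1.17271579  5.51476442]
([-11.81, 18.17, -13.03, -9.0], 'tilt deg', [0.43, -0.08], 'q6', 0.26)
```

Request:
{"fn": "arm_command", "kwargs": {"series": [0, 0, -4, 0, 0, 0, 0.8, 0, 0, -8, 0, 0, 0, 0.8, 0, 0, -12, 0, 0, 0, 0.8, -4, 5, -13, 0, 0, -5, 0.8, -8, 9, -13, 0, 0, -9, 0.8, -12, 13, -13, 0, 0, -9, 0.8, -12, 17, -13, 0, 0, -9, 0.8, -12, 20, -13, 0, 0, -9, 0.8, -12, 20, -13, 0, 0, -9, 0.8, -12, 20, -13, 0, 0, -9, 0.8]}}

```text
time: 4.08
eef_pos: [0.6186, -0.0908, 0.1465]
tcp_rot: [0.754, 0.657, 0.001, 0.003]
contact_force: [-0.6, 0.3, -0.2]
opening: 0.461
finger_force: 41.2
```

```bash
python3 snap.py w3; python3 - <<'E'
from h import *
s,c=pickle.load(open('w3.pkl','rb')); print(s['eef_pos'],s['opening'],s['contact_force'])
hsv=cv2.cvtColor(c['color'],cv2.COLOR_BGR2HSV)
for a,ce,_ in blobs((hsv[...,1]<60)&(hsv[...,2]>140),100): print(a,ce,ray(c,ce,.008,s)[0].round(4))
E
```

```text
[ 0.61857562 -0.09077821  0.14647736] 0.4609423066995878 [-0.59034338  0.2685974  -0.22047361]
82806 [303.9, 109.6] [ 0.666 -0.035  0.008]
280 [231.7, 3.4] [0.6164 0.0576 0.008 ]
224 [462.2, 113.3] [ 0.8105 -0.0567  0.008 ]
1395 [233.2, 171.1] [ 0.5947 -0.0821  0.008 ]
1107 [72.7, 188.8] [ 0.4357 -0.0774  0.008 ]
19410 [72.7, 276.5] [ 0.4006 -0.1746  0.008 ]
730 [260.0, 339.7] [ 0.5914 -0.2877  0.008 ]
799 [153.1, 368.7] [ 0.4536 -0.3174  0.008 ]
457 [360.8, 365.0] [ 0.7087 -0.3478  0.008 ]
```

View pics/w3.png

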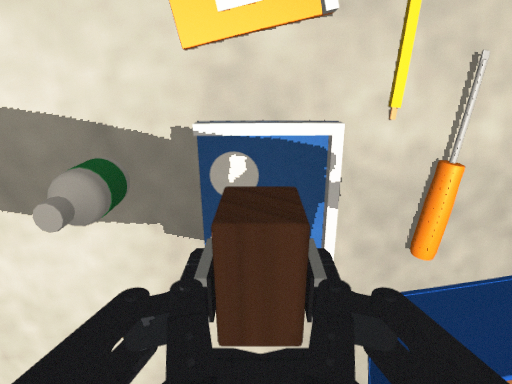

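The held block covers the mark's lower part. The side fence inner edge is at about row 136 and the far fence inner edge at about column 328. I'll fit lines to both.

```bash
python3 - <<'E'
from h import *
from plant import telemetry
s,c=pickle.load(open('w3.pkl','rb')); im=c['color'];hsv=cv2.cvtColor(im,cv2.COLOR_BGR2HSV)
blue=((hsv[...,0]>95)&(hsv[...,0]<125)&(hsv[...,1]>150))
top=[[x,np.argmax(blue[100:200,x])+100-.5] for x in range(215,318,4)]
far=[[300+np.where(blue[y,300:345])[0].max()+.5,y] for y in range(145,235,4)]
P=ray(c,top,.022,s)[:,:2];F=ray(c,far,.008,s)[:,:2]
def fit(Q):
    vx,vy,x,y=cv2.fitLine((Q*1e3).astype(np.float32),cv2.DIST_HUBER,0,.01,.01).ravel(); return np.array([x,y]),np.array([vx,vy])
(p,v),(f,w)=fit(P),fit(F)
print('side dir yaw',np.arctan2(v[1],v[0]),'far yaw',np.arctan2(-w[0],w[1]))
t=np.linalg.solve(np.c_[v,-w],f-p); corner=p+t[0]*v; print('corner',corner)
yaw=-.1355
M=np.array([[np.cos(yaw),-np.sin(yaw)],[np.sin(yaw),np.cos(yaw)]])
print('home',corner+M@[-20,-32],'from mark .5944,-.0858:',corner-M@[87,40])
pre=corner+M@[-30,-42]; print('pre',pre)
s=telemetry.get_state();print(delta(s,[*pre/1e3,.15],yaw),delta(s,[*pre/1e3,.0275],yaw))
E
```

```text
side dir yaw -0.13820748 far yaw -0.13668235
corner [685.8455   -58.820324]
home [661.70609794 -87.82529424] from mark .5944,-.0858: [594.23953987 -86.70122063]
pre [650.44690137 -96.38277591]
([-0.28, 3.5, -0.41, -0.1], 'tilt deg', [0.08, 0.02], 'q6', -0.17) ([-0.28, 3.48, 11.84, -0.1], 'tilt deg', [0.08, 0.02], 'q6', -0.17)
```

Request:
{"fn": "arm_command", "kwargs": {"series": [-0.3, 3.5, 0, 0, 0, -0.1, 0.8, -0.3, 3.5, 4, 0, 0, -0.1, 0.8, -0.3, 3.5, 8, 0, 0, -0.1, 0.8, -0.3, 3.5, 10, 0, 0, -0.1, 0.8, -0.3, 3.5, 11, 0, 0, -0.1, 0.8, -0.3, 3.5, 11.5, 0, 0, -0.1, 0.8, -0.3, 3.5, 11.6, 0, 0, -0.1, 0.8, -0.3, 3.5, 11.7, 0, 0, -0.1, 0.8, -0.3, 3.5, 11.8, 0, 0, -0.1, 0.8, -0.3, 3.5, 11.8, 0, 0, -0.1, 0.8]}}

```text
time: 4.97
eef_pos: [0.6499, -0.0948, 0.0294]
tcp_rot: [0.753, 0.658, 0.001, 0.001]
contact_force: [-0.8, 0.5, -2.1]
opening: 0.461
finger_force: 41.3
```

Request:
{"fn": "arm_command", "kwargs": {"series": [0, 0, 0.1, 0, 0, 0, 0.8, 0, 0, 0.1, 0, 0, 0, 0.8, 0, 0, 0.2, 0, 0, 0, 0.8, 0, 0, 0.2, 0, 0, 0, 0.8]}}

```text
time: 5.3
eef_pos: [0.6492, -0.0947, 0.0265]
tcp_rot: [0.753, 0.658, 0.0, 0.0]
contact_force: [-0.9, -0.1, 3.9]
opening: 0.464
finger_force: 41.9
```

Request:
{"fn": "arm_command", "kwargs": {"series": [0.3, 0.4, 0, 0, 0, 0, 0.8, 0.5, 0.8, 0, 0, 0, 0, 0.8, 0.5, 1.0, 0, 0, 0, 0, 0.8, 0.5, 1.1, 0, 0, 0, 0, 0.8, 0.5, 1.2, 0, 0, 0, 0, 0.8, 0.5, 1.2, 0, 0, 0, 0, 0.8], "force": 25}}

```text
time: 5.8
eef_pos: [0.6618, -0.0911, 0.0265]
tcp_rot: [0.753, 0.658, 0.0, -0.0]
contact_force: [-4.2, 0.6, 6.2]
opening: 0.463
finger_force: 42.4
```

Request:
{"fn": "arm_command", "kwargs": {"series": [0.2, 0.1, 0, 0, 0, 0, 0.8, 0.3, 0.1, 0, 0, 0, 0, 0.8, 0.4, 0.1, 0, 0, 0, 0, 0.8, 0.4, 0.15, 0, 0, 0, 0, 0.8, 0.4, 0.15, 0, 0, 0, 0, 0.8]}}

```text
time: 6.22
eef_pos: [0.6622, -0.0897, 0.0267]
tcp_rot: [0.752, 0.659, -0.003, -0.0]
contact_force: [-8.8, -5.3, 9.6]
opening: 0.465
finger_force: 42.7
```

Request:
{"fn": "arm_command", "kwargs": {"series": [0.15, 0, 0, 0, 0, 0, 0.8, 0.15, 0, 0, 0, 0, 0, 0.8, 0.15, 0, 0, 0, 0, 0, 0.8]}}

```text
time: 6.47
eef_pos: [0.6624, -0.0886, 0.0267]
tcp_rot: [0.752, 0.659, -0.003, 0.0]
contact_force: [-8.7, -7.3, 9.7]
opening: 0.461
finger_force: 42.8
```

Request:
{"fn": "arm_command", "kwargs": {"series": [0.1, 0, -0.05, 0, 0, 0, 0.8, 0.2, 0, -0.05, 0, 0, 0, 0.8, 0.2, 0, -0.05, 0, 0, 0, 0.8, 0.2, 0, -0.05, 0, 0, 0, 0.8]}}

```text
time: 6.8
eef_pos: [0.6627, -0.0862, 0.0267]
tcp_rot: [0.752, 0.659, -0.003, 0.0]
contact_force: [-7.0, -5.4, 7.2]
opening: 0.463
finger_force: 42.4
```

Request:
{"fn": "arm_command", "kwargs": {"series": [0.1, 0, 0, 0, 0, 0, 0.8, 0.2, 0, 0, 0, 0, 0, 0.8, 0.2, 0, 0, 0, 0, 0, 0.8, 0.2, 0, 0, 0, 0, 0, 0.8]}}

```text
time: 7.13
eef_pos: [0.6628, -0.0855, 0.0268]
tcp_rot: [0.752, 0.659, -0.004, 0.001]
contact_force: [-7.7, -8.9, 8.1]
opening: 0.461
finger_force: 42.4
```

Request:
{"fn": "arm_command", "kwargs": {"series": [0.1, 0, 0, 0, 0, 0, 0.8, 0.2, 0.05, 0, 0, 0, 0, 0.8, 0.2, 0.05, 0, 0, 0, 0, 0.8]}}

```text
time: 7.38
eef_pos: [0.6628, -0.0854, 0.0269]
tcp_rot: [0.752, 0.659, -0.005, 0.001]
contact_force: [-9.5, -14.2, 9.4]
opening: 0.459
finger_force: 42.7
```

```bash
python3 snap.py w4; python3 -c "
import cv2;i=cv2.imread('pics/w4.png');cv2.imwrite('pics/w4c.png',cv2.resize(i[140:340,160:400],None,fx=3,fy=3,interpolation=3))"
```

```text
(no output)
```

View pics/w4c.png

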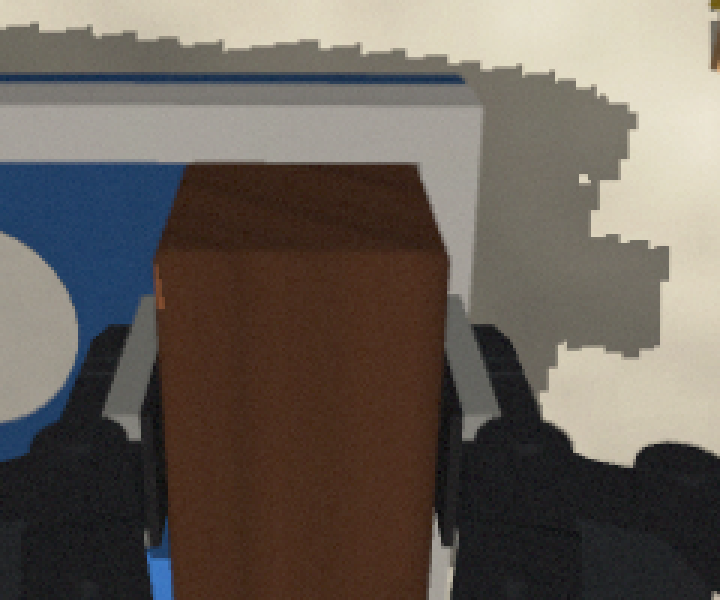

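The block's end meets the side fence with no gap (crop row 163), its right face lies along the far fence, and the push stalled at 14 N. It is home, so I release.

Request:
{"fn": "arm_command", "kwargs": {"series": [0, 0, -0.1, 0, 0, 0, 0.4, 0, 0, -0.1, 0, 0, 0, 0.35, 0, 0, -0.1, 0, 0, 0, 0.3, 0, 0, -0.1, 0, 0, 0, 0.3, 0, 0, -1, 0, 0, 0, 0.3, 0, 0, -4, 0, 0, 0, 0.2, 0, 0, -8, 0, 0, 0, 0.1, -3, 0, -12, 0, 0, 0, 0.1, -6, 0, -13, 0, 0, 0, 0.1, -6, 0, -13, 0, 0, 0, 0.1]}}

```text
time: 8.27
eef_pos: [0.66, -0.1449, 0.1639]
tcp_rot: [0.754, 0.657, 0.002, 0.007]
contact_force: [1.7, -0.9, -0.2]
opening: 0.902
finger_force: 0.0
```

```bash
python3 snap.py w5; python3 - <<'E'
from h import *
s,c=pickle.load(open('w5.pkl','rb')); print(s['eef_pos'],s['opening'],s['contact_force'],s['time'])
hsv=cv2.cvtColor(c['color'],cv2.COLOR_BGR2HSV)
for a,ce,_ in blobs((hsv[...,1]<60)&(hsv[...,2]>110),100): print(a,ce,ray(c,ce,.008,s)[0].round(4))
E
```

```text
[ 0.6599665  -0.1449188   0.16389783] 0.9019271253803613 [ 1.73740943 -0.87002957 -0.16736514] 8.2667
110771 [250.3, 146.5] [ 0.6556 -0.1194  0.008 ]
1881 [181.5, 120.6] [ 0.5944 -0.0855  0.008 ]
278 [103.4, 123.0] [ 0.5192 -0.0766  0.008 ]
2301 [188.7, 208.3] [ 0.5825 -0.1747  0.008 ]
691 [111.1, 373.1] [ 0.4267 -0.3937  0.008 ]
```

View pics/w5.png

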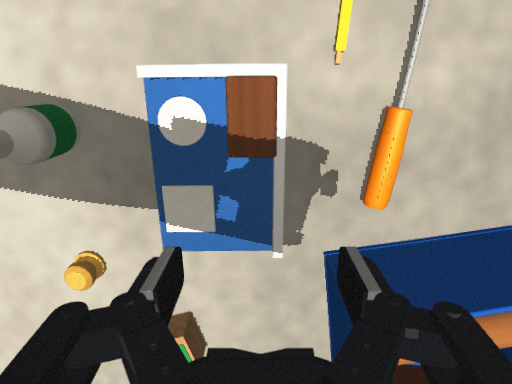

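The block sits in the corner, knob mark is at (182,121) and castor mark at (189,208), both within 1 mm of expectation. Next is the castor.

```bash
python3 - <<'E'
from h import *
from plant import telemetry
print(delta(telemetry.get_state(),[.45,.23,.17],1.257))
E
```

```text
([34.04, -25.74, -1.21, -79.8], 'tilt deg', [0.46, 0.12], 'q6', -0.23)
```

Request:
{"fn": "arm_command", "kwargs": {"series": [34, -25.7, -1.2, 0, 0, -68, 0.1, 34, -25.7, -1.2, 0, 0, -68, 0.1, 34, -25.7, -1.2, 0, 0, -68, 0.1, 34, -25.7, -1.2, 0, 0, -68, 0.1, 34, -25.7, -1.2, 0, 0, -68, 0.1, 34, -25.7, -1.2, 0, 0, -68, 0.1, 34, -25.7, -1.2, 0, 0, -68, 0.1, 34, -25.7, -1.2, 0, 0, -68, 0.1, 34, -25.7, -1.2, 0, 0, -68, 0.1, 34, -25.7, -1.2, 0, 0, -68, 0.1]}}

```text
time: 9.15
eef_pos: [0.4496, 0.2254, 0.1667]
tcp_rot: [0.253, 0.967, -0.0, -0.001]
contact_force: [0.5, 0.4, 0.2]
opening: 0.901
finger_force: 0.0
```

```bash
python3 - <<'E'
from h import *
from plant import telemetry
print(delta(telemetry.get_state(),[.45,.232,.17],1.257))
E
```

```text
([0.29, 0.59, -0.33, -11.3], 'tilt deg', [-0.04, -0.1], 'q6', -0.8)
```

Request:
{"fn": "arm_command", "kwargs": {"series": [0.3, 0.6, 0, 0, 0, -5, 0.1, 0.3, 0.6, 0, 0, 0, -11.3, 0.1, 0.3, 0.6, 0, 0, 0, -11.3, 0.1, 0.3, 0.6, 0, 0, 0, -11.3, 0.1]}}

```text
time: 9.48
eef_pos: [0.4515, 0.2306, 0.1668]
tcp_rot: [0.16, 0.987, -0.0, -0.001]
contact_force: [0.2, 0.5, 0.7]
opening: 0.901
finger_force: 0.0
```

```bash
python3 snap.py w6; python3 - <<'E'
from h import *
s,c=pickle.load(open('w6.pkl','rb')); print(s['eef_pos'])
print(proj(c,[[.447,.235,.0],[.447,.235,.06]],s))
E
```

```text
[0.45149718 0.23060501 0.16676469]
[[263.13920084 164.43186598]
 [263.79261573 181.6453285 ]]
```

View pics/w6.png

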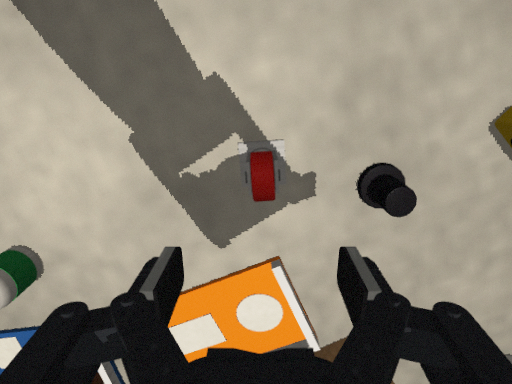

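The castor's red wheel is at (262,176), aligned with the fingers to a few degrees. The foot is at (385,190).

```bash
python3 - <<'E'
from h import *
from plant import telemetry
s,c=pickle.load(open('w6.pkl','rb')); hsv=cv2.cvtColor(c['color'],cv2.COLOR_BGR2HSV)
m=(hsv[...,1]>150)&((hsv[...,0]<8)|(hsv[...,0]>172))&(hsv[...,2]>30); m[:130]=0;m[215:]=0;m[:,:235]=0;m[:,300:]=0
a,ce,b=max(blobs(m),key=lambda t:t[0]); k=max(cv2.findContours(b.astype(np.uint8),0,1)[0],key=len).reshape(-1,2)
for z in(.048,.06,.07):
  r=cv2.minAreaRect((ray(c,k,z,s)[:,:2]*1e3).astype(np.float32)); print(z,a,ce,r)
ys,xs=np.where(b); print(ys.min(),ys.max(),xs.min(),xs.max())
# midline direction
rows=range(ys.min()+4,ys.max()-3); mid=[[np.where(b[y])[0].mean(),y] for y in rows]
P=ray(c,mid,.065,s)[:,:2]; vx,vy,_,_=cv2.fitLine((P*1e3).astype(np.float32),2,0,.01,.01).ravel(); print('midline',np.degrees(np.arctan2(vy,vx)))
g=(hsv[...,2]>130);print([(a,ce) for a,ce,_ in blobs(g[130:160,230:295],3)])
ctr=ray(c,[[(xs.min()+xs.max())/2,(ys.min()+ys.max())/2]],.05,s)[0];print(ctr)
print(delta(telemetry.get_state(),[ctr[0],ctr[1],.02],np.arctan2(vy,vx)+np.pi/2))
E
```

```text
0.048 1097 [262.2, 175.9] ((445.6512756347656, 234.1840057373047), (20.14023208618164, 44.78697204589844), 74.96881103515625)
0.06 1097 [262.2, 175.9] ((442.3144836425781, 235.2060089111328), (19.21778678894043, 42.735626220703125), 74.96868896484375)
0.07 1097 [262.2, 175.9] ((439.5338439941406, 236.05767822265625), (18.44906997680664, 41.02622604370117), 74.96878051757812)
151 200 250 274
midline -14.630751
[(679, [52.1, 11.8]), (309, [6.8, 15.0])]
[0.44414358 0.23441181 0.05      ]
([0.85, 0.17, 14.69, -3.9], 'tilt deg', [-0.04, -0.07], 'q6', -0.98)
```

Request:
{"fn": "arm_command", "kwargs": {"series": [0.8, 0.2, 4, 0, 0, -3.9, 0.1, 0.8, 0.2, 8, 0, 0, -3.9, 0.1, 0.8, 0.2, 12, 0, 0, -3.9, 0.1, 0.8, 0.2, 14.5, 0, 0, -3.9, 0.1, 0.8, 0.2, 14.6, 0, 0, -3.9, 0.1, 0.8, 0.2, 14.6, 0, 0, -3.9, 0.8, 0.8, 0.2, 14.6, 0, 0, -3.9, 0.8, 0.8, 0.2, 14.6, 0, 0, -3.9, 0.8, 0.8, 0.2, 14.6, 0, 0, -3.9, 0.8, 0.8, 0.2, 14.6, 0, 0, -3.9, 0.8], "force": 40}}

```text
time: 10.37
eef_pos: [0.4477, 0.235, 0.0241]
tcp_rot: [0.126, 0.992, 0.001, 0.002]
contact_force: [-0.3, 0.4, 6.3]
opening: 0.308
finger_force: 41.5
```

Request:
{"fn": "arm_command", "kwargs": {"series": [0, 0, 0, 0, 0, 0, 0.8, 0, 0, 0, 0, 0, 0, 0.8]}}

```text
time: 10.53
eef_pos: [0.4477, 0.235, 0.0241]
tcp_rot: [0.126, 0.992, 0.001, 0.002]
contact_force: [-0.2, -0.4, 6.8]
opening: 0.308
finger_force: 41.5
```

```bash
python3 - <<'E'
from h import *
from plant import telemetry
s=telemetry.get_state(); s['eef_pos'][2]+=0
print(delta(s,[.545,-.165,.17],np.pi/2-.135), R.from_quat(s['tcp_rot']).as_matrix()[:2,:2])
E
```

```text
([-19.48, -36.26, -14.6, -6.7], 'tilt deg', [0.14, 0.24], 'q6', -1.04) [[-0.96827777  0.24983177]
 [ 0.24984     0.96828635]]
```

Request:
{"fn": "arm_command", "kwargs": {"series": [0, 0, -4, 0, 0, 0, 0.8, 0, 0, -8, 0, 0, 0, 0.8, 0, 0, -12, 0, 0, 0, 0.8, -2, -3.5, -14.5, 0, 0, 0, 0.8, -4, -7, -14.5, 0, 0, -2, 0.8, -6, -10.5, -14.5, 0, 0, -4, 0.8, -8, -14, -14.5, 0, 0, -6.7, 0.8, -10, -17.5, -14.5, 0, 0, -6.7, 0.8, -12, -21, -14.5, 0, 0, -6.7, 0.8, -13.5, -24.5, -14.5, 0, 0, -6.7, 0.8]}}

```text
time: 11.37
eef_pos: [0.5153, -0.0387, 0.1669]
tcp_rot: [0.068, 0.998, -0.0, 0.001]
contact_force: [1.3, 0.9, -1.0]
opening: 0.308
finger_force: 40.5
```

```bash
python3 - <<'E'
from h import *
from plant import telemetry
s=telemetry.get_state(); print(s['opening'],s['finger_force'])
print(delta(s,[.5823,-.175,.12],np.pi/2-.135))
E
```

```text
0.3078105150805972 40.540781021118164
([-8.48, -12.6, 4.7, -0.1], 'tilt deg', [-0.0, 0.06], 'q6', -1.71)
```

Request:
{"fn": "arm_command", "kwargs": {"series": [-2.3, -3.4, 0, 0, 0, 0, 0.8, -4.6, -6.8, 0, 0, 0, 0, 0.8, -6.8, -10.1, 0, 0, 0, 0, 0.8, -8.5, -12.6, 1, 0, 0, 0, 0.8, -8.5, -12.6, 4, 0, 0, 0, 0.8, -8.5, -12.6, 5, 0, 0, 0, 0.8, -8.5, -12.6, 5, 0, 0, 0, 0.8]}}

```text
time: 11.95
eef_pos: [0.5789, -0.1714, 0.1119]
tcp_rot: [0.068, 0.998, 0.002, -0.005]
contact_force: [-0.6, -0.2, -1.8]
opening: 0.308
finger_force: 40.4
```

```bash
python3 snap.py w7; python3 - <<'E'
from h import *
s,c=pickle.load(open('w7.pkl','rb')); print(s['eef_pos'])
y=-.135;M=np.array([[np.cos(y),-np.sin(y)],[np.sin(y),np.cos(y)]])
for q in([26,26],[26,-26],[-26,-26],[-26,26]): 
    p=np.array([.5823,-.175])+M@np.array(q)/1e3; print(proj(c,[[*p,.008]],s).round(0))
E
```

```text
[ 0.57892013 -0.17136315  0.11191231]
[[286. 222.]]
[[227. 223.]]
[[224. 165.]]
[[288. 164.]]
```

View pics/w7.png

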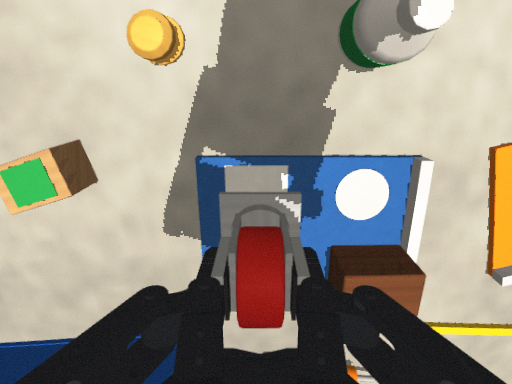

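The castor hangs straight. Its plate's near edge is at row 192 (columns 220–301) over the white square, which sits at (224–288, 165–223). I'll compute its offset from the tool.

```bash
python3 - <<'E'
from h import *
from plant import telemetry
s,c=pickle.load(open('w7.pkl','rb')); hsv=cv2.cvtColor(c['color'],cv2.COLOR_BGR2HSV)
Rm=R.from_quat(s['tcp_rot']).as_matrix();o=s['eef_pos']
def tool(p): return (Rm.T@(np.atleast_2d(p)-o).T).T*1e3
m=(hsv[...,1]>150)&((hsv[...,0]<8)|(hsv[...,0]>172))&(hsv[...,2]>30); m[:215]=0;m[335:]=0
a,ce,b=max(blobs(m),key=lambda t:t[0]); ys,xs=np.where(b); print(ys.min(),ys.max(),xs.min(),xs.max())
# tangent rays to wheel disc in tool x-z plane: centre z=-24mm(tool, behind tip), radius 22; solve centre x from both tangents
r,t=extr(c,s); ct=tool(t)[0]
for row,sg in((ys.min()-.5,1),(ys.max()+.5,-1)):
    p=tool(ray(c,[[260,row]],0.05,s))[0]; d=(p-ct)[[0,2]]; d/=np.linalg.norm(d); n=np.array([d[1],-d[0]]) 
    # distance from centre (x,-24) to line = 22
    for q in(22,-22): # n.(C-ct)=q
        print('row',row,q,'cx',(q-n[1]*(-24-ct[2]))/n[0]+ct[0])
for z in(-20,-16): pass
e=tool(ray(c,[[222,192],[260,192],[299,192]],o[2]-.020,s)); print('plate edge tool mm',e.round(1))
E
```

```text
227 327 236 284
row 226.5 22 cx 50.657203761796076
row 226.5 -22 cx 1.9002022755212096
row 327.5 22 cx 2.1836813986530643
row 327.5 -22 cx -57.96940620197819
plate edge tool mm [[ 26.4 -21.6  20.2]
 [ 26.4  -0.3  20.2]
 [ 26.3  21.5  20.3]]
```

```bash
python3 - <<'E'
from h import *
from plant import telemetry
s=telemetry.get_state()
print(s['eef_pos'],delta(s,[.5843,-.1753,.0325],np.pi/2-.135))
E
```

```text
[ 0.5801469  -0.1713935   0.11407883] ([-0.51, -0.35, 8.15, -0.0], 'tilt deg', [0.13, -0.34], 'q6', -1.89)
```

Request:
{"fn": "arm_command", "kwargs": {"series": [-0.5, -0.35, 3, 0, 0, 0, 0.8, -0.5, -0.35, 5.5, 0, 0, 0, 0.8, -0.5, -0.35, 6.5, 0, 0, 0, 0.8, -0.5, -0.35, 6.8, 0, 0, 0, 0.8, -0.5, -0.35, 6.8, 0, 0, 0, 0.8, -0.5, -0.35, 6.8, 0, 0, 0, 0.8]}}

```text
time: 12.5
eef_pos: [0.5878, -0.177, 0.0505]
tcp_rot: [0.067, 0.998, -0.001, 0.001]
contact_force: [-0.0, -0.3, -0.7]
opening: 0.31
finger_force: 40.4
```

```bash
python3 snap.py w8; python3 - <<'E'
from h import *
from plant import telemetry
s=telemetry.get_state()
print(s['eef_pos'],s['contact_force'],delta(s,[.5843,-.1753,.0325],np.pi/2-.135))
import cv2
i=cv2.imread('pics/w8.png');cv2.imwrite('pics/w8c.png',cv2.resize(i[120:350,140:380],None,fx=2.5,fy=2.5,interpolation=3))
E
```

```text
[ 0.58812495 -0.17726497  0.05083404] [ 0.31293346 -0.6296429  -1.48880269] ([0.41, 0.15, 1.83, 0.0], 'tilt deg', [-0.06, 0.2], 'q6', -1.89)
```

View pics/w8c.png

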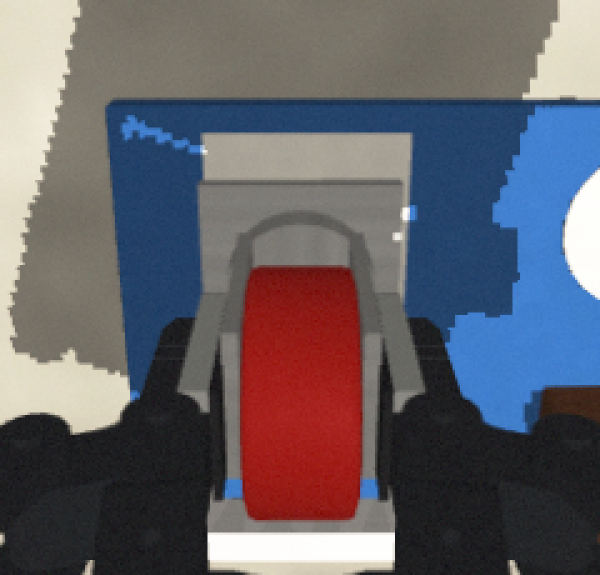

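The castor hovers over the square with its plate edge parallel to the mark. A 4 mm along-x correction is still needed, then down.

Request:
{"fn": "arm_command", "kwargs": {"series": [0.4, 0.15, 0.5, 0, 0, 0, 0.8, 0.4, 0.15, 1, 0, 0, 0, 0.8, 0.4, 0.15, 1.3, 0, 0, 0, 0.8, 0.4, 0.15, 1.3, 0, 0, 0, 0.8, 0.4, 0.15, 1.3, 0, 0, 0, 0.8, 0.4, 0.15, 1.3, 0, 0, 0, 0.8]}}

```text
time: 13.05
eef_pos: [0.5831, -0.1751, 0.0356]
tcp_rot: [0.068, 0.998, -0.0, 0.0]
contact_force: [0.2, 0.1, -1.0]
opening: 0.313
finger_force: 40.4
```

```bash
python3 snap.py w9; python3 - <<'E'
from h import *
from plant import telemetry
s=telemetry.get_state()
print(s['eef_pos'],s['contact_force'],delta(s,[.5843,-.1753,.0325],np.pi/2-.135))
s,c=pickle.load(open('w9.pkl','rb'));hsv=cv2.cvtColor(c['color'],cv2.COLOR_BGR2HSV)
i=c['color'];cv2.imwrite('pics/w9c.png',cv2.resize(i[120:350,140:380],None,fx=2.5,fy=2.5,interpolation=3))
blue=((hsv[...,0]>95)&(hsv[...,0]<125)&(hsv[...,1]>150))
E
```

```text
[ 0.58318447 -0.1751178   0.03566681] [-0.53990209  0.12406089 -2.46774241] ([-0.11, -0.0, 0.32, -0.0], 'tilt deg', [-0.0, 0.01], 'q6', -1.89)
```

View pics/w9c.png

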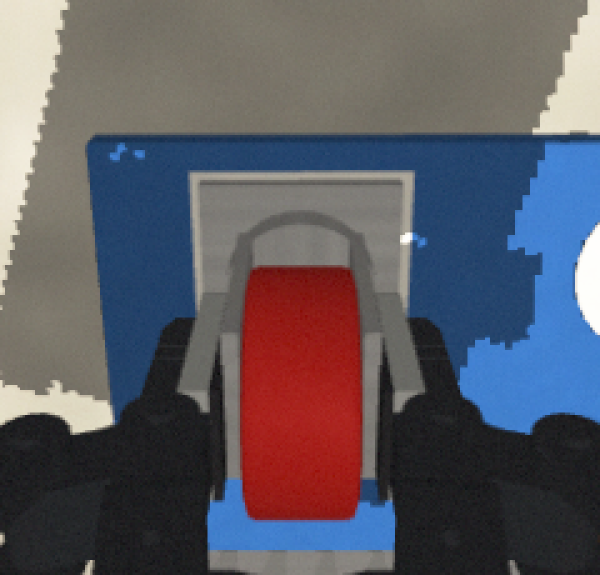

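The margins around the plate are about equal left and right, at 10 and 11 px. At the near side, allowing for its height above the bed, it wants about 2 mm more +x.

Request:
{"fn": "arm_command", "kwargs": {"series": [-0.2, 0, 0, 0, 0, 0, 0.8, -0.2, 0, 0.2, 0, 0, 0, 0.8, -0.2, 0, 0.3, 0, 0, 0, 0.8, -0.2, 0, 0.35, 0, 0, 0, 0.8, -0.2, 0, 0.35, 0, 0, 0, 0.8, -0.2, 0, 0.35, 0, 0, 0, 0.8]}}

```text
time: 13.6
eef_pos: [0.5851, -0.1753, 0.0322]
tcp_rot: [0.068, 0.998, -0.0, 0.0]
contact_force: [1.2, -0.3, -0.8]
opening: 0.309
finger_force: 40.6
```

```bash
python3 snap.py w10; python3 - <<'E'
from h import *
from plant import telemetry
s,c=pickle.load(open('w10.pkl','rb'));hsv=cv2.cvtColor(c['color'],cv2.COLOR_BGR2HSV)
print(s['eef_pos'],s['contact_force'])
g=cv2.cvtColor(c['color'],6).astype(int)
print(g[180:205,262]); print('row205',g[205,205:240],g[205,290:320])
E
```

```text
[ 0.58507425 -0.17529856  0.0321814 ] [ 1.21733574 -0.29793704 -0.84865209]
[ 63  65  65  65  65  66  79 139 163 166 168 157 111  95 120 125 128 125
 129 127 125 128 124 124 106]
row205 [ 59  58  62  62  61  60  61  60  62  58 125 165 166 163 150 123 122 122
 123 124 126 123 123 124 122 122 122 125 123 123 122 124 121 125 121] [124 122 122 122 124 125 122 124 124 125 127 153 165 165 165 131  76  64
  63  62  62  65  66  64  63  63  66  66  66  62]
```

Centred: margins of about 2.7, 2.6 and 2.9 mm against the ideal 3. Touch down and let go.

Request:
{"fn": "arm_command", "kwargs": {"series": [0, 0, 0.1, 0, 0, 0, 0.8, 0, 0, 0.15, 0, 0, 0, 0.8, 0, 0, 0.15, 0, 0, 0, 0.8]}}

```text
time: 13.9
eef_pos: [0.5852, -0.1754, 0.0322]
tcp_rot: [0.068, 0.998, 0.0, -0.0]
contact_force: [-3.4, 0.6, 7.5]
opening: 0.31
finger_force: 41.6
```

Request:
{"fn": "arm_command", "kwargs": {"series": [0, 0, -0.1, 0, 0, 0, 0.6, 0, 0, -0.1, 0, 0, 0, 0.5, 0, 0, -0.1, 0, 0, 0, 0.3, 0, 0, -0.1, 0, 0, 0, 0.2, 0, 0, -0.1, 0, 0, 0, 0.2, 0, 0, -3, 0, 0, 0, 0.2, 0, 0, -7, 0, 0, 0, 0.2, 0, 0, -11, 0, 0, 0, 0.2, 5, 0, -13, 0, 0, 0, 0.2, 5, 0, -13, 0, 0, 0, 0.2]}}

```text
time: 14.73
eef_pos: [0.5355, -0.169, 0.1651]
tcp_rot: [0.067, 0.998, -0.001, 0.003]
contact_force: [0.1, 0.2, -0.6]
opening: 0.803
finger_force: 0.0
```

```bash
python3 snap.py w11; python3 - <<'E'
from h import *
s,c=pickle.load(open('w11.pkl','rb')); print(s['eef_pos'],s['opening'],s['contact_force'],s['time'])
print(delta(s,[.455,-.231,.14],np.pi/2-.135))
E
```

```text
[ 0.53546946 -0.16898481  0.16507098] 0.802974371543982 [ 0.08440109  0.19083023 -0.63403719] 14.7333
([7.15, -7.22, 2.49, 0.0], 'tilt deg', [-0.14, 0.3], 'q6', -1.92)
```

View pics/w11.png

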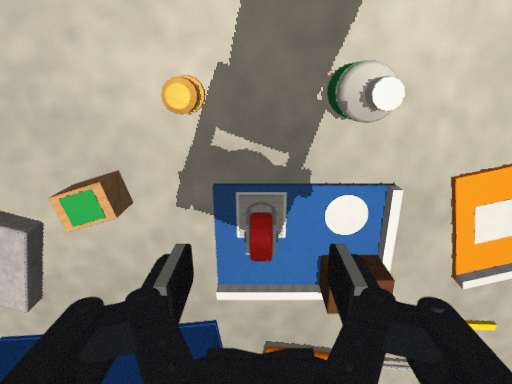

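The castor stands centred in its square, with the knob at (182,95) and the block still in the corner. That was view 13, so from here I check with numbers. Next is the knob.

Request:
{"fn": "arm_command", "kwargs": {"series": [3.5, -3.6, 1, 0, 0, 0, 0.1, 7.1, -7.2, 3, 0, 0, 0, 0.1, 7.1, -7.2, 4, 0, 0, 0, 0.1, 7.1, -7.2, 4, 0, 0, 0, 0.1, 7.1, -7.2, 4, 0, 0, 0, 0.1]}}

```text
time: 15.2
eef_pos: [0.4542, -0.2302, 0.119]
tcp_rot: [0.069, 0.998, 0.001, -0.001]
contact_force: [-0.1, 0.2, -0.2]
opening: 0.903
finger_force: 0.0
```

```bash
python3 snap.py w12; python3 - <<'E'
from h import *
from plant import telemetry
for n in('w11','w12'):
    s,c=pickle.load(open(n+'.pkl','rb'));hsv=cv2.cvtColor(c['color'],cv2.COLOR_BGR2HSV)
    pk=proj(c,[[.4525,-.231,.02]],s)[0]
    m=(hsv[...,0]>12)&(hsv[...,0]<32)&(hsv[...,1]>120)&(hsv[...,2]>40)
    yy,xx=np.mgrid[:384,:512]; m&=np.hypot(xx-pk[0],yy-pk[1])<60
    for a,ce,b in blobs(m,100):
        k=max(cv2.findContours(b.astype(np.uint8),0,1)[0],key=len).reshape(-1,2)
        # whole silhouette min rect and visible colours
        print(n,a,ce,k.min(0),k.max(0),ray(c,ce,.02,s)[0].round(4))
    e=proj(c,[[.4525,-.231,0],[.4525,-.231,.029],[.4525+.016,-.231,.029],[.4525+.018,-.231,0]],s).round(1);print(e.tolist())
s=telemetry.get_state(); print(s['eef_pos'])
E
```

```text
w11 1332 [182.8, 94.4] [162  75] [204 113] [ 0.4518 -0.2281  0.02  ]
[[185.0, 94.9], [177.3, 96.1], [181.1, 114.6], [188.8, 113.8]]
w12 1553 [260.6, 186.4] [241 163] [280 210] [ 0.4502 -0.2293  0.02  ]
[[259.0, 182.1], [258.9, 192.9], [261.7, 211.3], [261.7, 201.0]]
[ 0.45556622 -0.23036887  0.12018842]
```

```bash
python3 - <<'E'
from h import *
from plant import telemetry
print(delta(telemetry.get_state(),[.4522,-.2301,.008],np.pi/2-.135))
E
```

```text
([0.33, -0.03, 11.22, -0.1], 'tilt deg', [0.04, -0.01], 'q6', -2.1)
```

Request:
{"fn": "arm_command", "kwargs": {"series": [0.3, 0, 4, 0, 0, 0, 0.1, 0.3, 0, 8, 0, 0, 0, 0.1, 0.3, 0, 10.5, 0, 0, 0, 0.1, 0.3, 0, 11.2, 0, 0, 0, 0.1, 0.3, 0, 11.2, 0, 0, 0, 0.3, 0.3, 0, 11.2, 0, 0, 0, 0.8, 0.3, 0, 11.2, 0, 0, 0, 0.8, 0.3, 0, 11.2, 0, 0, 0, 0.8, 0.3, 0, 11.2, 0, 0, 0, 0.8, 0.3, 0, 11.2, 0, 0, 0, 0.8], "force": 30}}

```text
time: 16.08
eef_pos: [0.4545, -0.2311, 0.0112]
tcp_rot: [0.068, 0.998, -0.001, 0.002]
contact_force: [0.2, 1.2, 7.0]
opening: 0.352
finger_force: 29.7
```

Request:
{"fn": "arm_command", "kwargs": {"series": [0, 0, 0, 0, 0, 0, 0.8, 0, 0, 0, 0, 0, 0, 0.8]}}

```text
time: 16.25
eef_pos: [0.4545, -0.2311, 0.0112]
tcp_rot: [0.068, 0.998, -0.001, 0.002]
contact_force: [1.0, 1.9, 6.3]
opening: 0.35
finger_force: 29.7
```

```bash
python3 - <<'E'
from h import *
from plant import telemetry
s=telemetry.get_state()
print(delta(s,[.5942,-.0861,.14],np.pi/2-.135))
E
```

```text
([-11.94, 16.23, -12.86, -0.0], 'tilt deg', [-0.12, 0.28], 'q6', -2.11)
```

Request:
{"fn": "arm_command", "kwargs": {"series": [0, 0, -4, 0, 0, 0, 0.8, 0, 0, -8, 0, 0, 0, 0.8, 0, 0, -12, 0, 0, 0, 0.8, -2, 3, -13, 0, 0, 0, 0.8, -4, 6, -13, 0, 0, 0, 0.8, -6.5, 9.5, -13, 0, 0, 0, 0.8, -9, 13, -13, 0, 0, 0, 0.8, -12, 16.2, -13, 0, 0, 0, 0.8, -12, 16.2, -13, 0, 0, 0, 0.8, -12, 16.2, -13, 0, 0, 0, 0.8]}}

```text
time: 17.08
eef_pos: [0.5945, -0.0837, 0.139]
tcp_rot: [0.066, 0.998, -0.0, 0.001]
contact_force: [-0.4, 0.2, -1.2]
opening: 0.352
finger_force: 30.3
```

Request:
{"fn": "arm_command", "kwargs": {"series": [0, 0, 2, 0, 0, 0, 0.8, 0, 0, 3, 0, 0, 0, 0.8, 0, 0, 4, 0, 0, 0, 0.8, 0, 0, 4, 0, 0, 0, 0.8, 0, 0, 4, 0, 0, 0, 0.8]}}

```text
time: 17.5
eef_pos: [0.592, -0.0861, 0.0977]
tcp_rot: [0.068, 0.998, 0.0, -0.001]
contact_force: [0.7, -0.1, -0.3]
opening: 0.355
finger_force: 30.3
```

```bash
python3 snap.py w13; python3 - <<'E'
from h import *
from plant import telemetry
s,c=pickle.load(open('w13.pkl','rb'));hsv=cv2.cvtColor(c['color'],cv2.COLOR_BGR2HSV)
print(s['eef_pos'],s['opening'],s['finger_force'])
Rm=R.from_quat(s['tcp_rot']).as_matrix();o=s['eef_pos']
m=(hsv[...,0]>12)&(hsv[...,0]<32)&(hsv[...,1]>120)&(hsv[...,2]>40)
for a,ce,b in blobs(m,200): 
    ys,xs=np.where(b); print(a,ce,xs.min(),xs.max(),ys.min(),ys.max())
# predicted: knob centred at tool x=0..4
for tx in(-4,-2,0,2,4):
    P=[o+Rm@(np.array(v)/1e3) for v in([tx+18,0,11.2-3],[tx,18,8],[tx-16,0,-15],[tx,16,-14])]
    print(tx,proj(c,P,s).round(1).tolist())
E
```

```text
[ 0.59204642 -0.08610011  0.09769811] 0.35511424519018664 30.27976943179965
10119 [454.3, 199.2] 402 511 124 282
4759 [260.0, 253.2] 227 293 210 295
213 [460.2, 341.0] 445 471 336 348
-4 [[260.7, 221.2], [293.1, 251.0], [260.7, 302.1], [293.6, 273.8]]
-2 [[260.7, 217.8], [293.3, 247.8], [260.7, 298.8], [293.7, 270.3]]
0 [[260.7, 214.4], [293.4, 244.6], [260.7, 295.5], [293.9, 266.8]]
2 [[260.7, 210.9], [293.5, 241.4], [260.7, 292.2], [294.0, 263.2]]
4 [[260.7, 207.4], [293.7, 238.1], [260.8, 288.9], [294.2, 259.6]]
```

```bash
python3 - <<'E'
from h import *
from plant import telemetry
for n in('w11','w9','w10'):
    s,c=pickle.load(open(n+'.pkl','rb'));hsv=cv2.cvtColor(c['color'],cv2.COLOR_BGR2HSV)
    pk=proj(c,[[.5942,-.0861,.008]],s)[0]; yy,xx=np.mgrid[:384,:512]
    m=(hsv[...,1]<60)&(hsv[...,2]>140)&(np.hypot(xx-pk[0],yy-pk[1])<60)
    for a,ce,b in blobs(m,300):
        k=max(cv2.findContours(b.astype(np.uint8),0,1)[0],key=len).reshape(-1,2)
        print(n,a,ce,cv2.minEnclosingCircle((ray(c,k,.008,s)[:,:2]*1e3).astype(np.float32)))
s=telemetry.get_state(); print(delta(s,[.5942+.0022,-.0861-.0003,.0192],np.pi/2-.135))
E
```

```text
w11 1893 [348.9, 170.6] ((553.6946411132812, -75.60530853271484), 47.71351623535156)
w11 951 [394.9, 223.4] ((615.9977416992188, -38.027305603027344), 42.516075134277344)
w11 1378 [346.1, 214.5] ((594.9703979492188, -85.66371154785156), 23.40852165222168)
w9 3926 [406.6, 226.9] ((595.28466796875, -85.57337951660156), 23.394136428833008)
w10 4079 [409.5, 226.2] ((595.094970703125, -85.57582092285156), 23.36971092224121)
([-0.36, 0.03, 7.94, -0.1], 'tilt deg', [0.0, -0.02], 'q6', -1.75)
```

Request:
{"fn": "arm_command", "kwargs": {"series": [-0.4, 0.1, 3, 0, 0, 0, 0.8, -0.4, 0.1, 5, 0, 0, 0, 0.8, -0.4, 0.1, 6.5, 0, 0, 0, 0.8, -0.4, 0.1, 6.8, 0, 0, 0, 0.8, -0.4, 0.1, 6.8, 0, 0, 0, 0.8, -0.4, 0.1, 6.8, 0, 0, 0, 0.8, -0.4, 0.1, 6.8, 0, 0, 0, 0.8]}}

```text
time: 18.13
eef_pos: [0.5987, -0.0856, 0.0325]
tcp_rot: [0.068, 0.998, -0.0, 0.002]
contact_force: [0.2, 0.5, -0.6]
opening: 0.355
finger_force: 30.3
```

```bash
python3 snap.py w14; python3 - <<'E'
from h import *
from plant import telemetry
s,c=pickle.load(open('w14.pkl','rb'));hsv=cv2.cvtColor(c['color'],cv2.COLOR_BGR2HSV)
print(delta(s,[.597,-.086,.0192],np.pi/2-.135))
m=(hsv[...,0]>12)&(hsv[...,0]<32)&(hsv[...,1]>120)&(hsv[...,2]>40)
a,ce,b=[t for t in blobs(m,2000) if 200<t[1][0]<320][0]; ys,xs=np.where(b); print(xs.min(),xs.max(),ys.min(),ys.max(),ys[xs==xs.min()].mean(),ys[xs==xs.max()].mean())
w=(hsv[...,1]<90)&(hsv[...,2]>90)
for y in range(205,240,5):
    print(y,np.where(w[y,190:330])[0][[0,-1]]+190 if w[y,190:330].any() else None)
print('col260 white',np.where(w[180:240,260])[0]+180)
print(proj(c,[[.5948,-.0857,.008]]+[[.5948+.023*np.cos(t),-.0857+.023*np.sin(t),.008] for t in(np.pi-.135,)],s))
E
```

```text
([0.17, -0.06, 1.33, -0.0], 'tilt deg', [-0.03, 0.2], 'q6', -1.74)
227 293 210 299 265.22222222222223 264.7
205 [226 329]
210 [224 329]
215 [222 329]
220 [221 329]
225 [220 329]
230 [221 329]
235 [222 329]
col260 white [189 190 191 192 193 194 195 196 197 198 199 200 201 202 203 204 205 206
 207 208 209]
[[259.64134208 225.2494275 ]
 [259.59265012 188.65763416]]
```

Request:
{"fn": "arm_command", "kwargs": {"series": [0.1, 0, 0.6, 0, 0, 0, 0.8, 0.1, 0, 0.9, 0, 0, 0, 0.8, 0.1, 0, 1.1, 0, 0, 0, 0.8, 0.1, 0, 1.1, 0, 0, 0, 0.8, 0.1, 0, 1.1, 0, 0, 0, 0.8, 0.1, 0, 1.1, 0, 0, 0, 0.8]}}

```text
time: 18.68
eef_pos: [0.5963, -0.0849, 0.0194]
tcp_rot: [0.068, 0.998, 0.0, -0.0]
contact_force: [0.4, 0.1, -0.2]
opening: 0.355
finger_force: 30.3
```

```bash
python3 snap.py w15; python3 - <<'E'
from h import *
s,c=pickle.load(open('w15.pkl','rb'));hsv=cv2.cvtColor(c['color'],cv2.COLOR_BGR2HSV)
print(s['eef_pos'],s['contact_force'],delta(s,[.597,-.086,.0192],np.pi/2-.135))
w=(hsv[...,1]<90)&(hsv[...,2]>90)
for col in(250,260,270): print(col,(np.where(w[160:240,col])[0]+160)[[0,-1]])
m=(hsv[...,0]>12)&(hsv[...,0]<32)&(hsv[...,1]>120)&(hsv[...,2]>40)
for y in(220,230,235):
  X=np.where(m[y,200:320])[0]+200; W=np.where(w[y,190:330])[0]+190; print(y,X[[0,-1]],W[W<X[0]][[0,-1]],W[W>X[-1]][[0,-1]])
P=ray(c,[[260,210]],.0095,s)[0]; print('rosette near edge',P, 'mark near', ray(c,[[260,(np.where(w[160:240,260])[0]+160)[0]-.5]],.008,s)[0])
E
```

```text
[ 0.59625231 -0.08494997  0.01941296] [ 0.3764869   0.10897717 -0.22159462] ([-0.09, -0.09, 0.02, -0.0], 'tilt deg', [0.0, -0.0], 'q6', -1.75)
250 [160 210]
260 [160 209]
270 [160 210]
220 [236 284] [222 235] [285 294]
230 [230 290] [218 229] [291 298]
235 [229 292] [217 228] [293 299]
rosette near edge [ 0.57659776 -0.08262854  0.0095    ] mark near [ 0.54964176 -0.07894755  0.008     ]
```

Request:
{"fn": "arm_command", "kwargs": {"series": [-0.07, -0.1, 0, 0, 0, 0, 0.8, -0.07, -0.1, 0.1, 0, 0, 0, 0.8, -0.07, -0.1, 0.15, 0, 0, 0, 0.8, -0.07, -0.1, 0.15, 0, 0, 0, 0.8]}}

```text
time: 19.07
eef_pos: [0.597, -0.0862, 0.0193]
tcp_rot: [0.068, 0.998, -0.0, -0.0]
contact_force: [-3.5, 0.5, 6.3]
opening: 0.354
finger_force: 30.8
```

```bash
python3 snap.py w16; python3 - <<'E'
from h import *
s,c=pickle.load(open('w16.pkl','rb'));hsv=cv2.cvtColor(c['color'],cv2.COLOR_BGR2HSV)
print(s['eef_pos'],s['contact_force'],delta(s,[.597,-.086,.0192],np.pi/2-.135))
blue=((hsv[...,0]>95)&(hsv[...,0]<125)&(hsv[...,1]>130))
m=(hsv[...,0]>12)&(hsv[...,0]<32)&(hsv[...,1]>120)&(hsv[...,2]>40)
for y in(225,230,235):
  X=np.where(m[y,200:320])[0]+200; B=np.where(blue[y,190:330])[0]+190; print(y,X[[0,-1]],B[B<X[0]][-1],B[B>X[-1]][0])
B=np.where(blue[160:200,260])[0]+160; print(B[-1], np.where(m[160:240,260])[0][0]+160)
print('near',ray(c,[[260,B[-1]+.5]],.008,s)[0],ray(c,[[260,np.where(m[160:240,260])[0][0]+159.5]],.009,s)[0])
E
```

```text
[ 0.59702331 -0.08620919  0.01929972] [-3.4652518   0.52895871  6.29154815] ([0.01, 0.02, 0.01, -0.0], 'tilt deg', [-0.01, -0.04], 'q6', -1.75)
225 [232 288] 220 301
230 [230 290] 219 302
235 [229 291] 218 303
199 210
near [ 0.57195323 -0.08315301  0.008     ] [ 0.57723904 -0.0838742   0.009     ]
```

Centred: margins of 11 and 12 px at the sides and 5.3 mm at the near edge against the ideal 5. Release.

Request:
{"fn": "arm_command", "kwargs": {"series": [0, 0, -0.1, 0, 0, 0, 0.55, 0, 0, -0.1, 0, 0, 0, 0.52, 0, 0, -0.1, 0, 0, 0, 0.5, 0, 0, -0.1, 0, 0, 0, 0.5, 0, 0, -2, 0, 0, 0, 0.5, 0, 0, -4, 0, 0, 0, 0.3, 0, 0, -8, 0, 0, 0, 0.2, 0, 0, -12, 0, 0, 0, 0.1, 2, 0, -15, 0, 0, 0, 0.1, 2, 0, -15, 0, 0, 0, 0.1]}}

```text
time: 19.95
eef_pos: [0.5797, -0.0842, 0.1765]
tcp_rot: [0.067, 0.998, -0.002, 0.006]
contact_force: [1.5, -1.0, 0.9]
opening: 0.898
finger_force: 0.0
```

```bash
python3 snap.py w17; python3 - <<'E'
from h import *
from plant import telemetry
s,c=pickle.load(open('w17.pkl','rb'));hsv=cv2.cvtColor(c['color'],cv2.COLOR_BGR2HSV)
print(s['eef_pos'])
m=(hsv[...,0]>12)&(hsv[...,0]<32)&(hsv[...,1]>120)&(hsv[...,2]>40)
pk=proj(c,[[.5948,-.0857,.02]],s)[0];print(pk)
for a,ce,b in blobs(m,200):
    ys,xs=np.where(b);print(a,ce,xs.min(),xs.max(),ys.min(),ys.max())
# foot target hover: top of stem seen in w6 
s6,c6=pickle.load(open('w6.pkl','rb')); print('foot stem top w6',ray(c6,[[400,201]],.055,s6),'base',ray(c6,[[380,185]],.006,s6))
c0=pickle.load(open('top0.pkl','rb'));print('top stem',ray(c0,[[55+84/5,185+105/5]],.055),'base',ray(c0,[[55+130/5,185+115/5]],.006))
print(delta(telemetry.get_state(),[.51,.335,.17],np.pi/2-.135))
E
```

```text
[ 0.57969153 -0.0841872   0.17645095]
[261.20852374 184.73339948]
10719 [439.9, 177.8] 369 511 112 244
1407 [25.3, 160.7] 0 51 138 189
1067 [260.7, 184.9] 244 277 166 204
2060 [501.4, 293.4] 487 511 239 363
308 [325.0, 294.4] 304 343 289 300
215 [417.4, 299.2] 402 430 294 304
1593 [231.6, 331.7] 192 271 318 345
foot stem top w6 [[0.50395809 0.34414688 0.055     ]] base [[0.50467662 0.34393532 0.006     ]]
top stem [[0.5062959 0.3440989 0.055    ]] base [[0.50601997 0.34519124 0.006     ]]
([12.48, 40.58, 0.12, -0.0], 'tilt deg', [-0.09, 0.51], 'q6', -1.75)
```

Request:
{"fn": "arm_command", "kwargs": {"series": [1.3, 3.9, 0, 0, 0, 0, 0.1, 2.6, 7.8, 0, 0, 0, 0, 0.1, 3.9, 11.7, 0, 0, 0, 0, 0.1, 5.2, 15.6, 0, 0, 0, 0, 0.1, 6.5, 19.5, 0, 0, 0, 0, 0.1, 7.8, 23.4, 0, 0, 0, 0, 0.1, 9.1, 27.3, 0, 0, 0, 0, 0.1, 10.4, 31.2, 0, 0, 0, 0, 0.1, 11.7, 35.1, 0, 0, 0, 0, 0.1, 13, 39, 0, 0, 0, 0, 0.1]}}

```text
time: 20.83
eef_pos: [0.4994, 0.3223, 0.1659]
tcp_rot: [0.068, 0.998, -0.001, -0.001]
contact_force: [1.0, -0.4, 0.4]
opening: 0.9
finger_force: 0.0
```

Request:
{"fn": "arm_command", "kwargs": {"series": [0.1, 2.4, 1, 0, 0, 0, 0.1, 0.1, 2.4, 3, 0, 0, 0, 0.1, 0.1, 2.4, 3, 0, 0, 0, 0.1, 0.1, 2.4, 3, 0, 0, 0, 0.1]}}

```text
time: 21.17
eef_pos: [0.5012, 0.3439, 0.1347]
tcp_rot: [0.067, 0.998, -0.002, -0.003]
contact_force: [0.5, -1.0, -0.1]
opening: 0.901
finger_force: 0.0
```

```bash
python3 snap.py w18; python3 - <<'E'
from h import *
from plant import telemetry
s,c=pickle.load(open('w18.pkl','rb'));g=cv2.cvtColor(c['color'],6)
print(s['eef_pos'],s['qpos'][5])
P=np.array([.505,.344]);ring=lambda r,z:[[P[0]+r*np.cos(t),P[1]+r*np.sin(t),z] for t in np.linspace(0,6.28,24)]
for r,z in((.024,0),(.024,.012),(.015,.055)):
    q=proj(c,ring(r,z),s);print('pred',r,z,q.min(0).round(1),q.max(0).round(1),proj(c,[[*P,z]],s).round(1))
m=g<50; pk=proj(c,[[*P,.03]],s)[0]; yy,xx=np.mgrid[:384,:512]; m&=np.hypot(xx-pk[0],yy-pk[1])<75
for a,ce,b in blobs(m,200): ys,xs=np.where(b);print(a,ce,xs.min(),xs.max(),ys.min(),ys.max())
y0,x0=int(pk[1]),int(pk[0]); print(g[y0-60:y0+61:3,x0]); print(g[y0,x0-60:x0+61:3])
E
```

```text
[0.50122098 0.34385953 0.13472709] -1.0012629299065687
pred 0.024 0 [236.1 158. ] [287.  206.6] [[261.6 183. ]]
pred 0.024 0.012 [235.1 161. ] [288.  211.3] [[261.6 186.9]]
pred 0.015 0.055 [242.3 185.6] [281.  221.7] [[261.7 204.1]]
2437 [262.1, 188.5] 237 288 159 220
[112  89  91  90  88  86  87  85  88  15  21  22   7   7  17  10  11  12
  19  16  13  11  13  16  15  11  10  18  20  12  91  88 175 178 177 178
 175 177 178 177 174]
[93 92 92 88 91 92 92 88 88 90 89 89 64 14 13 11 12 13 13 11 13 17 17 14
 16 20  0 15 11 82 87 86 90 87 85 86 89 88 90 87 88]
```

```bash
python3 - <<'E'
from h import *
from plant import telemetry
print(delta(telemetry.get_state(),[.505,.3443,.021],np.pi/2-.135))
# orange marks
for n in('w2','w6','w11','w17'):
    s,c=pickle.load(open(n+'.pkl','rb'));hsv=cv2.cvtColor(c['color'],cv2.COLOR_BGR2HSV)
    for nm,P,ar in(('foot',[.618,.174],0),('box',[.6255,.0877],1)):
        pk=proj(c,[[*P,.008]],s)[0]; yy,xx=np.mgrid[:384,:512]
        m=(hsv[...,1]<70)&(hsv[...,2]>110)&(np.hypot(xx-pk[0],yy-pk[1])<58)
        for a,ce,b in blobs(m,400):
            ys,xs=np.where(b)
            if xs.min()==0 or xs.max()==511 or ys.min()==0: continue
            k=max(cv2.findContours(b.astype(np.uint8),0,1)[0],key=len).reshape(-1,2);Q=(ray(c,k,.008,s)[:,:2]*1e3).astype(np.float32)
            print(n,nm,a,ce,cv2.minAreaRect(Q) if ar else cv2.minEnclosingCircle(Q))
E
```

```text
([-0.29, 0.11, 11.54, -0.0], 'tilt deg', [-0.11, -0.16], 'q6', -1.0)
w2 box 4047 [442.0, 121.1] ((624.7567138671875, 87.0682373046875), (46.12495422363281, 64.2772216796875), 4.925146579742432)
w6 foot 448 [241.2, 264.6] ((551.889404296875, 175.18939208984375), 36.689151763916016)
w6 foot 883 [303.3, 292.2] ((610.1197509765625, 225.3946533203125), 54.76868438720703)
w6 foot 750 [293.0, 302.7] ((623.4857177734375, 214.81582641601562), 61.88644790649414)
w6 foot 1337 [259.2, 312.3] ((617.1823120117188, 173.63906860351562), 27.91326332092285)
w6 foot 407 [212.0, 330.1] ((622.9804077148438, 109.15943145751953), 23.79538917541504)
w6 box 1348 [196.8, 333.9] ((624.6530151367188, 88.36817932128906), (45.84456253051758, 60.870384216308594), 5.363895893096924)
w17 box 2303 [424.2, 186.3] ((624.7108154296875, 87.6408920288086), (45.912078857421875, 63.887142181396484), 4.764833927154541)
```

Request:
{"fn": "arm_command", "kwargs": {"series": [-0.3, 0.1, 4, 0, 0, 0, 0.1, -0.3, 0.1, 8, 0, 0, 0, 0.1, -0.3, 0.1, 11, 0, 0, 0, 0.1, -0.3, 0.1, 11.5, 0, 0, 0, 0.1, -0.3, 0.1, 11.5, 0, 0, 0, 0.3, -0.3, 0.1, 11.5, 0, 0, 0, 0.8, -0.3, 0.1, 11.5, 0, 0, 0, 0.8, -0.3, 0.1, 11.5, 0, 0, 0, 0.8, -0.3, 0.1, 11.5, 0, 0, 0, 0.8, -0.3, 0.1, 11.5, 0, 0, 0, 0.8], "force": 30}}

```text
time: 22.05
eef_pos: [0.5086, 0.3461, 0.0265]
tcp_rot: [0.068, 0.998, 0.001, 0.003]
contact_force: [0.1, -0.8, 7.1]
opening: 0.341
finger_force: 30.2
```

Request:
{"fn": "arm_command", "kwargs": {"series": [0, 0, 0, 0, 0, 0, 0.8, 0, 0, 0, 0, 0, 0, 0.8]}}

```text
time: 22.22
eef_pos: [0.5086, 0.3461, 0.0265]
tcp_rot: [0.068, 0.998, 0.001, 0.003]
contact_force: [-0.4, -0.9, 7.0]
opening: 0.34
finger_force: 30.3
```

```bash
python3 - <<'E'
from h import *
from plant import telemetry
s=telemetry.get_state()
print(delta(s,[.6172,.1738,.13],np.pi/2+.086))
E
```

```text
([-13.14, -15.58, -10.33, -12.7], 'tilt deg', [0.16, 0.29], 'q6', -1.0)
```

Request:
{"fn": "arm_command", "kwargs": {"series": [0, 0, -4, 0, 0, 0, 0.8, 0, 0, -8, 0, 0, 0, 0.8, -2, -2.5, -10.3, 0, 0, -2, 0.8, -4.5, -5.5, -10.3, 0, 0, -6, 0.8, -7, -8.5, -10.3, 0, 0, -12.7, 0.8, -9.5, -11.5, -10.3, 0, 0, -12.7, 0.8, -12, -14, -10.3, 0, 0, -12.7, 0.8, -13.1, -15.6, -10.3, 0, 0, -12.7, 0.8, -13.1, -15.6, -10.3, 0, 0, -12.7, 0.8, -13.1, -15.6, -10.3, 0, 0, -12.7, 0.8]}}

```text
time: 23.05
eef_pos: [0.6153, 0.172, 0.1264]
tcp_rot: [-0.042, 0.999, 0.0, 0.0]
contact_force: [0.0, 0.2, -1.5]
opening: 0.34
finger_force: 30.1
```

Request:
{"fn": "arm_command", "kwargs": {"series": [0, 0, 2, 0, 0, 0, 0.8, 0, 0, 4, 0, 0, 0, 0.8, 0, 0, 5.5, 0, 0, 0, 0.8, 0, 0, 5.5, 0, 0, 0, 0.8, 0, 0, 5.5, 0, 0, 0, 0.8]}}

```text
time: 23.47
eef_pos: [0.6134, 0.1741, 0.0702]
tcp_rot: [-0.044, 0.999, 0.0, -0.001]
contact_force: [0.2, -0.2, 0.9]
opening: 0.34
finger_force: 30.1
```

```bash
python3 snap.py w19; python3 - <<'E'
from h import *
s,c=pickle.load(open('w19.pkl','rb'));g=cv2.cvtColor(c['color'],6);hsv=cv2.cvtColor(c['color'],cv2.COLOR_BGR2HSV)
print(s['eef_pos'],s['opening'],delta(s,[.6172,.1738,.0345],np.pi/2+.086))
Rm=R.from_quat(s['tcp_rot']).as_matrix();o=s['eef_pos']
print('col260',g[150:230:2,260].tolist())
for tx in(0,2,4):
    P=[o+Rm@(np.array(v)/1e3) for v in([tx+24,0,26.5],[tx+24,0,14.5],[tx,24,26.5])]
    print(tx,proj(c,P,s).round(1).tolist())
m=g<45
for y in(200,210,220,230,240): 
    X=np.where(m[y,180:340])[0]+180; print(y,X.min() if len(X) else None,X.max() if len(X) else None)
print('mark near edge',proj(c,[[.6172+.028*np.cos(t),.1738+.028*np.sin(t),.008] for t in (np.pi+.086,np.pi/2+.086,-np.pi/2+.086)],s).round(1).tolist())
E
```

```text
[0.61342381 0.17408369 0.07017239] 0.3403211017596633 ([-0.38, -0.06, 3.57, 0.1], 'tilt deg', [0.01, -0.16], 'q6', -1.54)
col260 [108, 101, 107, 106, 104, 156, 169, 199, 200, 197, 200, 143, 105, 137, 141, 141, 140, 142, 142, 141, 17, 9, 5, 15, 17, 23, 17, 23, 20, 27, 19, 7, 22, 22, 17, 14, 20, 10, 11, 14]
0 [[260.5, 192.4], [260.5, 199.7], [300.0, 229.8]]
2 [[260.5, 189.2], [260.5, 196.2], [300.2, 226.8]]
4 [[260.5, 185.9], [260.5, 192.8], [300.3, 223.8]]
200 232 287
210 225 295
220 220 299
230 219 300
240 228 292
mark near edge [[259.5, 175.2], [298.4, 212.8], [220.5, 212.7]]
```

Request:
{"fn": "arm_command", "kwargs": {"series": [-0.6, -0.05, 1.5, 0, 0, 0, 0.8, -0.6, -0.05, 2.5, 0, 0, 0, 0.8, -0.6, -0.05, 3, 0, 0, 0, 0.8, -0.6, -0.05, 3.1, 0, 0, 0, 0.8, -0.6, -0.05, 3.1, 0, 0, 0, 0.8, -0.6, -0.05, 3.1, 0, 0, 0, 0.8]}}

```text
time: 24.02
eef_pos: [0.6212, 0.173, 0.0406]
tcp_rot: [-0.043, 0.999, 0.0, 0.0]
contact_force: [0.4, 0.3, -0.6]
opening: 0.341
finger_force: 30.1
```

```bash
cat > footchk.py <<'E'
import sys
from h import *
s,c=pickle.load(open(sys.argv[1]+'.pkl','rb'));hsv=cv2.cvtColor(c['color'],cv2.COLOR_BGR2HSV);g=cv2.cvtColor(c['color'],6)
print(s['eef_pos'],s['contact_force'],s['opening'],delta(s,[.6192,.1740,.0345],np.pi/2+.086))
org=(hsv[...,0]<25)&(hsv[...,1]>120); m=g<45
for y in(205,215,220,225,230):
  X=np.where(m[y,200:320])[0]+200; B=np.where(org[y,180:340])[0]+180; L=B[B<X[0]];Rr=B[B>X[-1]]; print(y,X[[0,-1]],L[-1] if len(L) else None,Rr[0] if len(Rr) else None)
B=np.where(org[140:200,260])[0]+140; D=np.where(m[140:240,260])[0][0]+140
print('near mm',ray(c,[[260,B[-1]+.5]],.008,s)[0],ray(c,[[260,D-.5]],.008+max(0,s['eef_pos'][2]-.0345),s)[0])
E
python3 snap.py w20; python3 footchk.py w20
```

```text
[0.62118268 0.17299856 0.04061394] [ 0.44797627  0.31268618 -0.58735167] 0.3411145181101978 ([0.19, 0.12, 0.61, 0.0], 'tilt deg', [0.0, 0.03], 'q6', -1.54)
205 [228 292] 219 306
215 [222 297] 217 308
220 [221 299] 216 308
225 [220 300] 218 308
230 [219 300] 218 306
near mm [0.58951201 0.16999437 0.008     ] [0.59552382 0.17050973 0.01411394]
```

Request:
{"fn": "arm_command", "kwargs": {"series": [0.15, 0.1, 0.2, 0, 0, 0, 0.8, 0.15, 0.1, 0.4, 0, 0, 0, 0.8, 0.15, 0.1, 0.5, 0, 0, 0, 0.8, 0.15, 0.1, 0.5, 0, 0, 0, 0.8, 0.15, 0.1, 0.5, 0, 0, 0, 0.8]}}

```text
time: 24.48
eef_pos: [0.6193, 0.1737, 0.0349]
tcp_rot: [-0.043, 0.999, -0.0, -0.0]
contact_force: [0.6, 0.5, -0.6]
opening: 0.342
finger_force: 30.1
```

```bash
python3 snap.py w21; python3 footchk.py w21
```

```text
[0.6193116  0.17371834 0.03491719] [ 0.60229328  0.45713901 -0.56380346] 0.3424198125905225 ([0.01, 0.03, 0.04, 0.0], 'tilt deg', [-0.0, -0.02], 'q6', -1.54)
205 [228 293] 219 303
215 [222 297] 215 307
220 [221 299] 214 308
225 [220 300] 214 308
230 [219 300] 215 307
near mm [0.58894206 0.17082326 0.008     ] [0.59363663 0.17122763 0.00841719]
```

Request:
{"fn": "arm_command", "kwargs": {"series": [0.05, 0.05, 0, 0, 0, 0, 0.8, 0.05, 0.05, 0.1, 0, 0, 0, 0.8, 0.05, 0.05, 0.17, 0, 0, 0, 0.8, 0.05, 0.05, 0.17, 0, 0, 0, 0.8]}}

```text
time: 24.87
eef_pos: [0.6191, 0.1743, 0.0346]
tcp_rot: [-0.043, 0.999, -0.0, -0.0]
contact_force: [-1.6, -0.4, 4.6]
opening: 0.341
finger_force: 30.7
```

```bash
python3 snap.py w22; python3 footchk.py w22
```

```text
[0.61910688 0.17426336 0.03455277] [-1.6343768  -0.38016482  4.61139608] 0.3407521021508286 ([-0.01, -0.03, 0.01, 0.0], 'tilt deg', [-0.0, -0.01], 'q6', -1.54)
205 [228 292] 219 302
215 [222 297] 215 306
220 [221 299] 213 307
225 [220 300] 213 307
230 [219 300] 214 307
near mm [0.58922524 0.17140657 0.008     ] [0.59343372 0.17176965 0.00805277]
```

Centred: margins of 7 and 7–8 px and 4.2 mm at the near edge. Release and head for the screw box.

Request:
{"fn": "arm_command", "kwargs": {"series": [0, 0, -0.1, 0, 0, 0, 0.55, 0, 0, -0.1, 0, 0, 0, 0.5, 0, 0, -0.1, 0, 0, 0, 0.4, 0, 0, -0.1, 0, 0, 0, 0.4, 0, 0, -3, 0, 0, 0, 0.4, 0, 0, -7, 0, 0, 0, 0.3, 0, 0, -11, 0, 0, 0, 0.2, 0, 0, -14, 0, 0, 0, 0.1, 0, -3, -15, 0, 0, 0, 0.1, 0, -6, -15, 0, 0, 0, 0.1]}}

```text
time: 25.75
eef_pos: [0.6266, 0.1152, 0.189]
tcp_rot: [-0.045, 0.999, -0.0, 0.005]
contact_force: [1.4, -0.1, 0.4]
opening: 0.896
finger_force: 0.0
```

```bash
python3 - <<'E'
from h import *
from plant import telemetry
s=telemetry.get_state(); print(s['eef_pos'])
for n in('w7','w11'):
    s1,c=pickle.load(open(n+'.pkl','rb'));hsv=cv2.cvtColor(c['color'],cv2.COLOR_BGR2HSV)
    m=(hsv[...,0]>50)&(hsv[...,0]<75)&(hsv[...,1]>170)&(hsv[...,2]>100)
    a,ce,b=max(blobs(m),key=lambda t:t[0]); k=max(cv2.findContours(b.astype(np.uint8),0,1)[0],key=len).reshape(-1,2)
    print(n,a,ce,cv2.minAreaRect((ray(c,k,.042,s1)[:,:2]*1e3).astype(np.float32)))
print(delta(s,[.54,-.34,.18],np.radians(8.5)))
E
```

```text
[0.62659807 0.11520773 0.18898556]
w7 1614 [28.4, 182.7] ((538.7515869140625, -340.8669738769531), (29.06344985961914, 35.38103485107422), 8.59443187713623)
w11 971 [81.9, 207.6] ((538.5502319335938, -340.73590087890625), (28.689971923828125, 34.62826919555664), 9.317367553710938)
([12.7, -44.56, 0.8, 86.6], 'tilt deg', [-0.03, 0.56], 'q6', -1.64)
```

Request:
{"fn": "arm_command", "kwargs": {"series": [1.1, -3.9, 0, 0, 0, 7, 0.1, 2.2, -7.8, 0, 0, 0, 14, 0.1, 3.3, -11.7, 0, 0, 0, 21, 0.1, 4.4, -15.6, 0, 0, 0, 28, 0.1, 5.5, -19.5, 0, 0, 0, 35, 0.1, 6.6, -23.4, 0, 0, 0, 42, 0.1, 7.7, -27.3, 0, 0, 0, 49, 0.1, 8.8, -31.2, 0, 0, 0, 56, 0.1, 9.9, -35.1, 0, 0, 0, 63, 0.1, 11, -39, 0, 0, 0, 70, 0.1]}}

```text
time: 26.58
eef_pos: [0.5473, -0.2854, 0.1832]
tcp_rot: [0.54, 0.841, 0.0, 0.0]
contact_force: [1.0, 0.1, -1.0]
opening: 0.899
finger_force: 0.0
```

```bash
python3 - <<'E'
from h import *
from plant import telemetry
s=telemetry.get_state(); print(s['eef_pos'])
print(delta(s,[.539,-.3405,.13],np.radians(8.8)))
E
```

```text
[ 0.54728879 -0.28543683  0.18323057]
([-4.66, -3.05, 5.32, 15.8], 'tilt deg', [0.01, 0.0], 'q6', -1.07)
```

Request:
{"fn": "arm_command", "kwargs": {"series": [-2, -1.5, 1, 0, 0, 6, 0.1, -4.6, -3, 3, 0, 0, 12, 0.1, -4.6, -3, 5, 0, 0, 15.8, 0.1, -4.6, -3, 5.3, 0, 0, 15.8, 0.1, -4.6, -3, 5.3, 0, 0, 15.8, 0.1, -4.6, -3, 5.3, 0, 0, 15.8, 0.1]}}

```text
time: 27.08
eef_pos: [0.5405, -0.3373, 0.1306]
tcp_rot: [0.648, 0.762, 0.0, -0.0]
contact_force: [-0.3, 0.1, 1.4]
opening: 0.901
finger_force: 0.0
```

```bash
python3 snap.py w23; python3 - <<'E'
from h import *
from plant import telemetry
s,c=pickle.load(open('w23.pkl','rb'));hsv=cv2.cvtColor(c['color'],cv2.COLOR_BGR2HSV)
print(s['eef_pos'])
m=(hsv[...,0]>50)&(hsv[...,0]<75)&(hsv[...,1]>150)&(hsv[...,2]>50)
pk=proj(c,[[.539,-.3405,.042]],s)[0]; print(pk); yy,xx=np.mgrid[:384,:512]; m2=m&(np.hypot(xx-pk[0],yy-pk[1])<70)
a,ce,b=max(blobs(m2),key=lambda t:t[0]); k=max(cv2.findContours(b.astype(np.uint8),0,1)[0],key=len).reshape(-1,2)
r=cv2.minAreaRect((ray(c,k,.042,s)[:,:2]*1e3).astype(np.float32)); print('label',a,ce,r)
x0,y0=int(ce[0]),int(ce[1]); print(hsv[y0-60:y0+60:4,x0,:].tolist()); print(hsv[y0,x0-50:x0+50:4,:].tolist())
m=((hsv[...,1]>70))&(hsv[...,2]>40)&(np.hypot(xx-pk[0],yy-pk[1])<75)
a,ce,b=max(blobs(m),key=lambda t:t[0]); k=max(cv2.findContours(b.astype(np.uint8),0,1)[0],key=len).reshape(-1,2)
print('box',a,ce,k.min(0),k.max(0),cv2.minAreaRect((ray(c,k,.042,s)[:,:2]*1e3).astype(np.float32)))
w=np.radians(r[2]);print(delta(telemetry.get_state(),[r[0][0]/1e3,r[0][1]/1e3,.012],w if r[1][0]<r[1][1] else w+np.pi/2))
E
```

```text
[ 0.54051654 -0.33730427  0.13061724]
[258.01845653 197.93637692]
label 1501 [257.5, 197.4] ((538.6302490234375, -340.5908508300781), (29.105121612548828, 34.83344650268555), 9.257394790649414)
[[19, 35, 101], [21, 33, 101], [23, 35, 96], [20, 38, 100], [15, 109, 84], [16, 136, 88], [14, 133, 90], [15, 135, 223], [16, 136, 227], [13, 136, 120], [65, 154, 88], [68, 184, 86], [68, 182, 87], [68, 177, 88], [68, 178, 89], [67, 175, 89], [68, 181, 90], [69, 198, 85], [68, 190, 86], [67, 173, 87], [68, 178, 89], [15, 135, 117], [15, 131, 117], [16, 80, 102], [18, 33, 101], [23, 44, 98], [22, 38, 102], [19, 35, 102], [20, 31, 98], [28, 35, 94]]
[[26, 36, 99], [21, 37, 97], [17, 37, 96], [19, 37, 96], [23, 34, 98], [20, 38, 100], [20, 31, 99], [15, 134, 112], [54, 129, 83], [69, 173, 87], [68, 190, 86], [67, 179, 87], [68, 171, 88], [68, 190, 86], [68, 174, 88], [68, 185, 87], [66, 179, 84], [68, 177, 88], [15, 136, 114], [21, 34, 98], [20, 32, 97], [20, 38, 101], [28, 34, 98], [22, 29, 96], [23, 43, 96]]
box 3665 [257.5, 190.8] [233 152] [282 229] ((537.8114624023438, -335.7828063964844), (38.40790939331055, 64.5835952758789), 9.03321647644043)
([-0.25, -0.3, 11.96, 0.0], 'tilt deg', [0.07, 0.07], 'q6', -0.88)
```

Request:
{"fn": "arm_command", "kwargs": {"series": [-0.25, -0.3, 4, 0, 0, 0, 0.1, -0.25, -0.3, 8, 0, 0, 0, 0.1, -0.25, -0.3, 11, 0, 0, 0, 0.1, -0.25, -0.3, 12, 0, 0, 0, 0.1, -0.25, -0.3, 12, 0, 0, 0, 0.1, -0.25, -0.3, 12, 0, 0, 0, 0.8, -0.25, -0.3, 12, 0, 0, 0, 0.8, -0.25, -0.3, 12, 0, 0, 0, 0.8, -0.25, -0.3, 12, 0, 0, 0, 0.8, -0.25, -0.3, 12, 0, 0, 0, 0.8], "force": 40}}

```text
time: 27.97
eef_pos: [0.5396, -0.3424, 0.0137]
tcp_rot: [0.648, 0.761, 0.0, 0.003]
contact_force: [0.1, 1.0, 6.3]
opening: 0.441
finger_force: 42.5
```

Request:
{"fn": "arm_command", "kwargs": {"series": [0, 0, 0, 0, 0, 0, 0.8, 0, 0, 0, 0, 0, 0, 0.8]}}

```text
time: 28.13
eef_pos: [0.5396, -0.3424, 0.0137]
tcp_rot: [0.648, 0.761, 0.0, 0.003]
contact_force: [0.8, 0.5, 7.6]
opening: 0.438
finger_force: 42.6
```

```bash
python3 - <<'E'
from h import *
from plant import telemetry
s=telemetry.get_state()
print(delta(s,[.6247,.0873,.17],.086))
E
```

```text
([41.0, 15.29, -15.74, 4.2], 'tilt deg', [0.21, 0.24], 'q6', -0.88)
```

Request:
{"fn": "arm_command", "kwargs": {"series": [0, 0, -4, 0, 0, 0, 0.8, 0, 0, -8, 0, 0, 0, 0.8, 0, 0, -12, 0, 0, 0, 0.8, 2, 0.8, -15, 0, 0, 0, 0.8, 5.5, 2.1, -15.7, 0, 0, 1, 0.8, 9, 3.4, -15.7, 0, 0, 2, 0.8, 12.7, 4.7, -15.7, 0, 0, 3, 0.8, 16.4, 6.1, -15.7, 0, 0, 4.2, 0.8, 20, 7.5, -15.7, 0, 0, 4.2, 0.8, 23.7, 8.8, -15.7, 0, 0, 4.2, 0.8]}}

```text
time: 28.97
eef_pos: [0.5868, -0.0912, 0.1677]
tcp_rot: [0.676, 0.737, 0.0, 0.0]
contact_force: [1.1, 0.2, -1.4]
opening: 0.44
finger_force: 41.6
```

```bash
python3 - <<'E'
from h import *
from plant import telemetry
s=telemetry.get_state()
print(s['opening'],s['eef_pos'],delta(s,[.6247,.0873,.08],.086))
E
```

```text
0.44016242324117116 [ 0.58676128 -0.091162    0.16765464] ([17.46, 5.31, 8.76, -0.0], 'tilt deg', [0.03, 0.01], 'q6', -0.41)
```

Request:
{"fn": "arm_command", "kwargs": {"series": [3.6, 1.1, 0, 0, 0, 0, 0.8, 7.2, 2.2, 0, 0, 0, 0, 0.8, 10.8, 3.3, 0, 0, 0, 0, 0.8, 14.4, 4.4, 0, 0, 0, 0, 0.8, 17.4, 5.3, 0, 0, 0, 0, 0.8, 17.4, 5.3, 3, 0, 0, 0, 0.8, 17.4, 5.3, 7, 0, 0, 0, 0.8, 17.4, 5.3, 9, 0, 0, 0, 0.8, 17.4, 5.3, 9, 0, 0, 0, 0.8, 17.4, 5.3, 9, 0, 0, 0, 0.8]}}

```text
time: 29.8
eef_pos: [0.6235, 0.085, 0.0761]
tcp_rot: [0.676, 0.737, -0.001, -0.001]
contact_force: [0.4, -0.1, -1.4]
opening: 0.441
finger_force: 41.5
```

```bash
cat > boxchk.py <<'E'
import sys
from h import *
s,c=pickle.load(open(sys.argv[1]+'.pkl','rb'));hsv=cv2.cvtColor(c['color'],cv2.COLOR_BGR2HSV)
Rm=R.from_quat(s['tcp_rot']).as_matrix();o=s['eef_pos']
def tool(p): return (Rm.T@(np.atleast_2d(p)-o).T).T*1e3
print(o,s['contact_force'],s['opening'],s['finger_force'])
m=(hsv[...,0]>50)&(hsv[...,0]<78)&(hsv[...,1]>130)&(hsv[...,2]>30); m[:150]=0
a,ce,b=max(blobs(m),key=lambda t:t[0]); k=max(cv2.findContours(b.astype(np.uint8),0,1)[0],key=len).reshape(-1,2)
P=ray(c,k,o[2]-.0137+.042,s); r=cv2.minAreaRect((P[:,:2]*1e3).astype(np.float32)); print('label',a,r,'tool',tool([r[0][0]/1e3,r[0][1]/1e3,o[2]+.0283])[0].round(1))
t=tool([.6247,.0873,o[2]])[0]; print('mark in tool mm',t.round(1), delta(s,[.6247,.0873,.0217],.086))
col=int(sys.argv[2]) if len(sys.argv)>2 else 260
print(hsv[120:200:2,col,:].tolist())
E
python3 snap.py w24; python3 boxchk.py w24
```

```text
[0.62348323 0.08504844 0.07605999] [ 0.43747889 -0.13134238 -1.36763652] 0.4407976219023109 41.484317779541016
label 4764 ((623.0632934570312, 86.30799865722656), (29.92355728149414, 35.90359115600586), 4.899420261383057) tool [  1.3  -0.4 -28.3]
mark in tool mm [ 2.1  1.4 -0. ] ([0.21, 0.16, 5.44, 0.0], 'tilt deg', [-0.2, -0.02], 'q6', -0.11)
[[16, 211, 237], [20, 200, 252], [19, 202, 252], [20, 208, 251], [20, 207, 251], [20, 199, 252], [19, 203, 252], [19, 199, 252], [19, 203, 252], [19, 204, 252], [20, 199, 252], [19, 203, 252], [20, 203, 252], [19, 205, 251], [19, 201, 252], [19, 205, 252], [19, 205, 252], [19, 206, 252], [13, 225, 171], [13, 156, 155], [18, 27, 141], [26, 28, 137], [22, 28, 139], [20, 33, 141], [19, 31, 142], [17, 25, 141], [20, 27, 142], [21, 26, 140], [19, 29, 141], [23, 31, 141], [19, 31, 139], [24, 26, 136], [20, 28, 138], [21, 26, 139], [18, 31, 139], [16, 103, 94], [16, 138, 85], [16, 138, 85], [14, 130, 90], [16, 137, 91]]
```

Request:
{"fn": "arm_command", "kwargs": {"series": [0, 0.2, 2, 0, 0, 0, 0.8, 0, 0.2, 3.5, 0, 0, 0, 0.8, 0, 0.2, 4.5, 0, 0, 0, 0.8, 0, 0.2, 4.8, 0, 0, 0, 0.8, 0, 0.2, 4.8, 0, 0, 0, 0.8, 0, 0.2, 4.8, 0, 0, 0, 0.8]}}

```text
time: 30.35
eef_pos: [0.6278, 0.085, 0.0309]
tcp_rot: [0.676, 0.737, 0.001, 0.001]
contact_force: [-0.7, -0.6, -1.2]
opening: 0.439
finger_force: 41.6
```

```bash
cat > boxchk2.py <<'E'
import sys
from h import *
s,c=pickle.load(open(sys.argv[1]+'.pkl','rb'));hsv=cv2.cvtColor(c['color'],cv2.COLOR_BGR2HSV)
Rm=R.from_quat(s['tcp_rot']).as_matrix();o=s['eef_pos']
def tool(p): return (Rm.T@(np.atleast_2d(p)-o).T).T*1e3
print(o,s['contact_force'],s['opening'],delta(s,[.6247,.0873,.0217],.086))
hb=max(0,o[2]-.0217)
w=(hsv[...,1]<70)&(hsv[...,2]>100)
for col in(235,260,285):
    W=np.where(w[120:230,col])[0]+120; W=W[W>140]; print(col,W[[0,-1]] if len(W) else None,'mark edge x',tool(ray(c,[[col,W[0]-.5]],.008,s))[0][0].round(1),'box bottom edge x',tool(ray(c,[[col,W[-1]+.5]],.008+hb,s))[0][0].round(1))
for y in range(186,206,3):
    W=np.where(w[y,170:350])[0]+170; 
    if len(W):
        d=np.where(np.diff(W)>8)[0]; e=[W[0],*(W[d[0]],W[d[-1]+1]) ,W[-1]] if len(d) else [W[0],W[-1]]
        print(y,e,tool(ray(c,[[v,y] for v in e],.008,s))[:,1].round(1))
E
python3 snap.py w25; python3 boxchk2.py w25
```

```text
[0.62778267 0.08503726 0.03087634] [-0.67595838 -0.63679399 -1.19943268] 0.43919539439350647 ([0.25, -0.29, 0.92, 0.0], 'tilt deg', [0.14, 0.01], 'q6', -0.11)
235 [177 189] mark edge x 34.1 box bottom edge x 29.5
260 [177 189] mark edge x 34.0 box bottom edge x 29.5
285 [177 189] mark edge x 34.0 box bottom edge x 29.5
186 [np.int64(215), np.int64(295)] [-25.8  19.4]
189 [np.int64(215), np.int64(295)] [-25.9  19.4]
192 [np.int64(215), np.int64(224)] [-25.9 -20.8]
195 [np.int64(216), np.int64(223)] [-25.5 -21.5]
198 [np.int64(216), np.int64(222)] [-25.5 -22.1]
201 [np.int64(216), np.int64(221)] [-25.6 -22.8]
204 [np.int64(215), np.int64(220)] [-26.3 -23.4]
```

Request:
{"fn": "arm_command", "kwargs": {"series": [0.05, -0.25, 0.3, 0, 0, 0, 0.8, 0.05, -0.25, 0.5, 0, 0, 0, 0.8, 0.05, -0.25, 0.7, 0, 0, 0, 0.8, 0.05, -0.25, 0.7, 0, 0, 0, 0.8, 0.05, -0.25, 0.7, 0, 0, 0, 0.8, 0.05, -0.25, 0.7, 0, 0, 0, 0.8]}}

```text
time: 30.9
eef_pos: [0.6242, 0.0855, 0.0223]
tcp_rot: [0.676, 0.737, 0.0, -0.0]
contact_force: [-0.9, -0.3, -1.6]
opening: 0.434
finger_force: 41.6
```

```bash
python3 snap.py w26; python3 boxchk2.py w26; python3 - <<'E'
from h import *
s,c=pickle.load(open('w26.pkl','rb'));hsv=cv2.cvtColor(c['color'],cv2.COLOR_BGR2HSV)
for y in(190,200): print(y,hsv[y,206:236,1].tolist(),hsv[y,284:312,1].tolist())
E
```

```text
[0.62420976 0.08547011 0.02234304] [-0.9476618  -0.29798738 -1.56424798] 0.43415260292204766 ([0.18, 0.06, 0.06, 0.0], 'tilt deg', [0.0, -0.0], 'q6', -0.11)
235 [183 189] mark edge x 33.2 box bottom edge x 29.5
260 [183 189] mark edge x 33.2 box bottom edge x 29.5
285 [183 189] mark edge x 33.2 box bottom edge x 29.5
186 [np.int64(219), np.int64(304)] [-22.3  23.2]
189 [np.int64(219), np.int64(303)] [-22.4  22.7]
192 [np.int64(220), np.int64(224), np.int64(296), np.int64(303)] [-21.9 -19.8  19.   22.8]
195 [np.int64(220), np.int64(223), np.int64(297), np.int64(303)] [-22.  -20.4  19.6  22.9]
198 [np.int64(220), np.int64(222), np.int64(298), np.int64(303)] [-22.1 -21.   20.2  22.9]
201 [np.int64(220), np.int64(221), np.int64(299), np.int64(303)] [-22.2 -21.6  20.8  23. ]
204 [np.int64(220), np.int64(220), np.int64(300), np.int64(303)] [-22.2 -22.2  21.5  23.1]
190 [226, 229, 222, 234, 236, 226, 230, 226, 227, 216, 233, 226, 145, 55, 31, 26, 33, 27, 36, 73, 105, 107, 98, 102, 98, 103, 100, 100, 107, 103] [103, 104, 107, 104, 107, 103, 101, 99, 103, 112, 91, 58, 40, 28, 28, 28, 28, 26, 27, 27, 83, 174, 227, 220, 222, 230, 223, 220]
200 [227, 223, 215, 225, 233, 227, 240, 224, 226, 232, 254, 242, 203, 102, 27, 45, 125, 132, 130, 126, 138, 139, 142, 125, 132, 132, 129, 130, 136, 122] [133, 125, 135, 133, 121, 125, 144, 142, 132, 129, 132, 129, 118, 120, 106, 47, 27, 27, 23, 27, 113, 225, 226, 224, 232, 231, 229, 228]
```

Request:
{"fn": "arm_command", "kwargs": {"series": [-0.02, 0.08, 0, 0, 0, 0, 0.8, -0.02, 0.08, 0.05, 0, 0, 0, 0.8, -0.02, 0.08, 0.15, 0, 0, 0, 0.8, -0.02, 0.08, 0.2, 0, 0, 0, 0.8, -0.02, 0.08, 0.2, 0, 0, 0, 0.8]}}

```text
time: 31.37
eef_pos: [0.6254, 0.0854, 0.0218]
tcp_rot: [0.676, 0.737, -0.0, 0.0]
contact_force: [-3.0, 0.5, 4.9]
opening: 0.441
finger_force: 42.3
```

```bash
python3 snap.py w27; python3 boxchk2.py w27
```

```text
[0.62536386 0.08535783 0.02178467] [-3.0478822  0.5179207  4.9061005] 0.4412407116153583 ([0.2, -0.05, 0.01, 0.0], 'tilt deg', [-0.0, 0.01], 'q6', -0.11)
235 [183 189] mark edge x 33.4 box bottom edge x 29.5
260 [183 189] mark edge x 33.4 box bottom edge x 29.5
285 [183 189] mark edge x 33.4 box bottom edge x 29.5
186 [np.int64(217), np.int64(302)] [-23.3  22. ]
189 [np.int64(217), np.int64(301)] [-23.4  21.6]
192 [np.int64(217), np.int64(224), np.int64(296), np.int64(301)] [-23.5 -19.7  18.9  21.6]
195 [np.int64(217), np.int64(223), np.int64(297), np.int64(301)] [-23.6 -20.3  19.5  21.7]
198 [np.int64(218), np.int64(222), np.int64(298), np.int64(301)] [-23.1 -20.9  20.1  21.8]
201 [np.int64(218), np.int64(221), np.int64(299), np.int64(301)] [-23.2 -21.5  20.8  21.8]
204 [np.int64(218), np.int64(220), np.int64(300), np.int64(301)] [-23.2 -22.2  21.4  21.9]
```

Centred within about 0.4 mm and touching down. Release and back off.

Request:
{"fn": "arm_command", "kwargs": {"series": [0, 0, -0.1, 0, 0, 0, 0.45, 0, 0, -0.1, 0, 0, 0, 0.38, 0, 0, -0.1, 0, 0, 0, 0.35, 0, 0, -0.1, 0, 0, 0, 0.35, 0, 0, -3, 0, 0, 0, 0.35, 0, 0, -7, 0, 0, 0, 0.3, 0, 0, -11, 0, 0, 0, 0.2, 0, 0, -15, 0, 0, 0, 0.1, 0, 0, -19, 0, 0, 0, 0.1, 0, 0, -19, 0, 0, 0, 0.1]}}

```text
time: 32.25
eef_pos: [0.63, 0.0853, 0.2218]
tcp_rot: [0.676, 0.737, 0.006, 0.007]
contact_force: [1.0, 0.6, 1.2]
opening: 0.898
finger_force: 0.0
```

```bash
python3 - <<'E'
from h import *
from plant import telemetry
s=telemetry.get_state(); print(s['eef_pos'])
print(delta(s,[.43,-.20,.25]))
E
```

```text
[0.63003087 0.08532273 0.22180001]
([-26.71, -22.34, -3.18], 'tilt deg', [1.05, 0.11], 'q6', -0.11)
```

Request:
{"fn": "arm_command", "kwargs": {"series": [-3, -2.5, -3, 0, 0, 0, 0.1, -6, -5, -3, 0, 0, 0, 0.1, -9, -7.5, -3, 0, 0, 0, 0.1, -12, -10, -3, 0, 0, 0, 0.1, -15, -12.5, -3, 0, 0, 0, 0.1, -18, -15, -3, 0, 0, 0, 0.1, -21, -17.5, -3, 0, 0, 0, 0.1, -24, -20, -3, 0, 0, 0, 0.1, -26, -22, -3, 0, 0, 0, 0.1, -26, -22, -3, 0, 0, 0, 0.1]}}

```text
time: 33.08
eef_pos: [0.4258, -0.1959, 0.2401]
tcp_rot: [0.678, 0.735, -0.001, 0.0]
contact_force: [0.3, -0.5, -0.2]
opening: 0.898
finger_force: 0.0
```

```bash
python3 - <<'E'
from h import *
from plant import telemetry,vision
s=telemetry.get_state();print(s['eef_pos'],s['time'],s['contact_force'])
t=vision.read_camera('top');sc=vision.read_camera('scene');pickle.dump((t,sc),open('fin.pkl','wb'))
a=cv2.resize(t['color'][110:215,125:365],(800,350),interpolation=3)
b=cv2.resize(sc['color'][125:305,150:400],(340,245),interpolation=3)
d=cv2.resize(sc['color'][125:305,150:400],(347,250),interpolation=3)
out=np.zeros((600,800,3),np.uint8);out[:350]=a;out[350:,:347]=d
e=cv2.resize(t['color'],(333,250));out[350:,460:793]=e
cv2.imwrite('pics/fin.png',out)
# top-view marks/objects in board frames
def bf(p,ctr,y): 
    M=np.array([[np.cos(y),-np.sin(y)],[np.sin(y),np.cos(y)]]); return M.T@(np.array(p)-ctr)*1e3
im=t['color'];hsv=cv2.cvtColor(im,cv2.COLOR_BGR2HSV);H,S,V=cv2.split(hsv)
c0=pickle.load(open('top0.pkl','rb'))
for n,m,z,mk in(('box label',(H>50)&(H<80)&(S>130),.05,[.6259,.0875]),('knob',(H>12)&(H<32)&(S>110),.03,[.596,-.0858]),('wheel',((H<8)|(H>172))&(S>150),.06,[.5838,-.1753])):
    pk=proj(t,[[*mk,z]])[0]; yy,xx=np.mgrid[:384,:512]; m=m&(np.hypot(xx-pk[0],yy-pk[1])<(16 if n!='knob' else 13))
    a,ce,b=max(blobs(m,5),key=lambda q:q[0]); k=max(cv2.findContours(b.astype(np.uint8),0,1)[0],key=len).reshape(-1,2)
    r=cv2.minAreaRect((ray(t,k,z)[:,:2]*1e3).astype(np.float32)); print(n,a,r,'mark',mk)
E
```

```text
[ 0.42575102 -0.19588577  0.24010281] 33.0833 [ 0.31259629 -0.45617583 -0.16005885]
box label 198 ((626.4536743164062, 87.99951934814453), (25.940513610839844, 33.512393951416016), 6.226297378540039) mark [0.6259, 0.0875]
knob 197 ((593.760009765625, -83.56273651123047), (32.2791633605957, 32.21873474121094), 1.7900679111480713) mark [0.596, -0.0858]
wheel 191 ((582.8211059570312, -177.02383422851562), (21.837390899658203, 41.84140396118164), 80.087158203125) mark [0.5838, -0.1753]
```

View pics/fin.png

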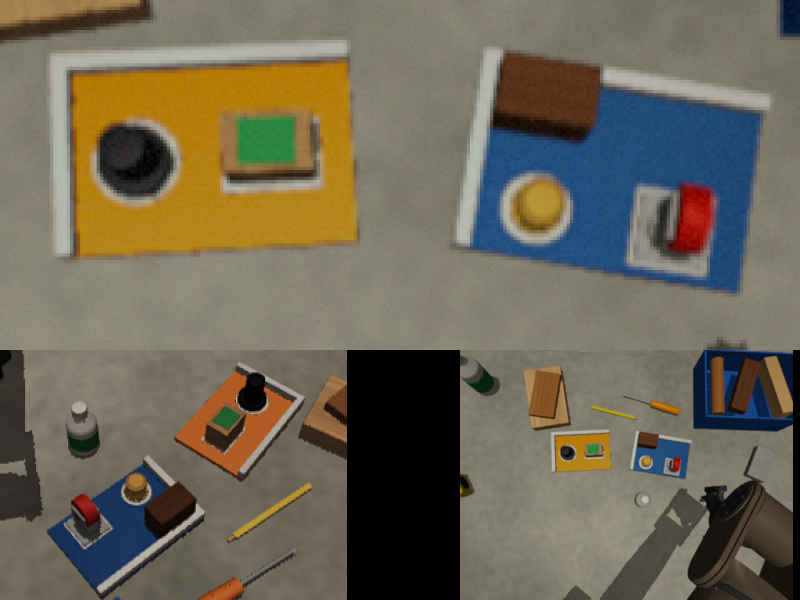

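All parts are on their marks and upright. The block is in the corner, the glue bottle is where it stood, and the arm is clear, so I'm handing in.

```bash
python3 -c "
from plant import ctrl
print(ctrl.sign_off())"
```

```text
the job is handed in; nothing more can be done
None
```

Both kits are made up and handed in at about 33 s: the block was slid home first, the castor, knob, foot and screw box stand centred on their marks to within about 1 mm by the wrist camera, and the glue bottle was not touched.

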